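Seat the hole caps of a linear guide rail with a sprung press sled

TASK

Four hole caps stand proud on the guide rail inside the U-shaped axis housing. Take the press sled out of its dock, stand it on the rubber mat and let go, then grip its handle by the two end faces, so that it fits between the housing walls, and draw its sprung shoe slowly along the rail in one unbroken stroke with light, steady pressure until all four caps are flush. Do not lift off part-way, push hard or let the gripper's fingers push on the housing or caps; finally stand the sled upright on the mat again and let go.

Things in the scene. Friction and masses are not known exactly. Their poses are not given: they have to be found in the camera images.
- housing: linear axis fixed to the bench: open-ended aluminium U-channel 230 long (x), 82 wide, 112 high, 70 clear between its walls; a steel guide rail 28 wide runs along the middle, full length. Origin at the centre of its underside, z up. The rail's flat top is 32 above the origin. Four round black caps, 14 in diameter, on the rail's centre line at x = -48, -16, +16, +48
- cap0 (a joint): how far the cap at housing x = -48 mm has been pressed in, m: 0 to 0.001 at the start; 0.0035 is flush with the rail's top face, and it then stands 3.5 mm minus this value proud. It stays where it is left and takes about 2.5 N to move
- cap1 (a joint): the same for the cap at housing x = -16 mm
- cap2 (a joint): the same for the cap at housing x = +16 mm
- cap3 (a joint): the same for the cap at housing x = +48 mm
- dock: dark steel tool dock fixed to the bench, 100 (x) by 74 (y) by 96 high. Origin at the centre of its underside; floor 6 thick. Its two end walls (inner faces at x = +-40) stand before the handle of the docked sled, so only the handle's y faces can be gripped there; y sides open but for lips 11 high. Lift the sled straight up
- mat: light grey rubber mat fixed to the bench, 130 (x) by 120 (y) by 3 thick, origin at the centre of its underside; free place to stand the sled. The mat and the dock lie right of the housing, one nearer the robot and one farther, in either order
- press_tool: press sled, loose, 0.4 kg, 76 (x, travel) by 58 (y) by 90 high (z up), same end for end. Origin at the centre of its underside. Starts upright in the dock, axes along the dock's. Two skids (inner faces at y = +-24) straddle the rail. It enters the channel only with x along the rail; then just 12 mm is free beside each y face of the handle, but plenty before its x faces
- tool_grip (a point): centre of the sled's grey handle block, 65 mm above the sled's underside; axes as the sled's. The block is 58 (x) by 46 (y) by 50 high, from 40 to 90 above the underside
- press_shoe (a joint): how far the sled's sprung shoe is pushed up, m: 0 free, 0.012 at its stop. Spring 2.7 N at 0 and 0.9 N more per mm; 4 to 9 mm is good for the stroke. Steel shoe 34 wide (y), flat foot 20 long (x), ends turned up at 30 degrees, 44 long in all, in the middle of the sled. Free, its foot is 3 mm above the sled's underside, so clear of the ground when the sled stands

How it is judged:
By the outcome, as a careful person would: the job done as asked, in the order asked, and still so for the second after the job is handed in, with the robot touching nothing.
It also fails if it takes over 64 s, if anything falls off the work surface, if the arm or the gripper's body presses on something with over 40 N, if the wrist force passes 120 N, or if a joint passes its speed limit or range.

ROBOT

A 6-joint arm with a two-finger parallel gripper is mounted at the origin on a cart in front of the work surface, level with it; the furniture and walls round the work are solid. World frame = base frame: x ahead of the robot, y to its left, z up, the work surface at z = 0. Lengths are in m, angles in rad, forces in N, time in s.
With the tool pointing down it reaches from about 0.35 to 0.975 m from the base axis. Payload 7.1 kg.
Tool frame: the origin (TCP) lies at the centre of the arm's flange, where the gripper is bolted on; the fingertips stand 182 mm ahead of it and the grasp point (between the pads) lies 163 mm ahead of it; z points along the fingers, y is the direction in which the jaws open and shut (so a half turn about z gives the same grasp; the last joint's range is limited). The gripper opens to 88 mm and grips with 3 to 60 N. Pads are 20 mm wide; open, the fingers measure 115 mm over their backs; the gripper's body (75 mm by 178 mm) begins 61 mm behind the grasp point.
Start: joints at [1.102, 0.423, 1.63, -0, 1.089, -0.019], TCP at [0.272, 0.563, 0.405] pointing down, gripper open.
Joint ranges: [-3, 3], [-0.9, 2.11], [0.09, 2.58], [-1.31, 4.45], [0.11, 2.69], [-2.54, 2.54]. Speed limits (rad/s): [2.39, 2.39, 3.01, 3.14, 3.14, 3.14].

INTERFACE

Orientations are given as a unit quaternion [x, y, z, w].
In Python, from bench import env, read_camera, calibration gives the robot as it stands.
- The arm moves only by the tool arm_command, never from a script. Its argument "deltas" is a list of rows, each an object of numbers: "x", "y", "z": the shift along the world's x, y, z in m; "ax", "ay", "az": the turn, a rotation vector about the world's x, y, z in rad; "gripper": the opening in per cent of the stroke, from 0 (shut) to 100 (fully open). In form: [{"x": .., "y": .., "z": .., "ax": .., "ay": .., "az": .., "gripper": ..}, ...]. A call has exactly 10 rows; each row is the pose to reach, as a shift and turn from the pose commanded when the call began; what a row does not reach only later rows make up. A row lasts 1/12 s, in which the tool goes at most 41.7 mm and 7.16 degrees, less where a joint would pass 70% of its speed; a pose out of reach is approached as far as the arm can. A call with a gripper value outside its range is refused whole. The fingers move at their own pace and stop on an object; "squeeze" is the grip in N (left out, the last holds). Time passes only in rows, so rows that repeat a pose let the fingers close, or fill a call up. It gives the time, the measured TCP pose, the force and the opening at its end, in the units of the state.
- env.get_obs(): the state, without advancing time (a new reading comes with each control period).
- read_camera(name): name is "scene" or "top" or "wrist"; returns (picture, depth): 400x640x3 uint8, blue, green, red; 400x640 float32, m along the optical axis (not along the pixel's ray), 0 where there is no reading.
- calibration(name): a dict with "K" (3x3 intrinsics, pixels), "xyz" and "attitude" of the camera in the world. Camera axes: x right, y down, z forward; pixel columns grow to the right and rows downward; lengths in m; the calibration is good to about 2 mm. The wrist camera is an equidistant fisheye: a pixel r from the principal point sees the ray r / f radians off the axis. A picture is of the moment at which its call begins: read the wrist's pose just before it. calibration takes no time and is no camera call; for the wrist camera it gives the pose at the moment of the call.
- env.sign_off(): hands the job in, once; it reports no verdict.
The state is a dict: "time": time; "qpos": joint angles; "joint_vel": joint speeds; "tau": joint torques, N m; "tool_pos": TCP position; "tool_rot": TCP orientation; "wrist_force": force on the tool from outside, world axes, zero at the start; "torque": the same for the moment, N m; "gripper_width": finger opening in m.
Only numpy, scipy, OpenCV 4.12 (cv2) and the standard library are available. Lean on these libraries where they do the work, as an engineer would, in place of code of your own. Each camera call takes 0.05 s, during which the arm holds its last target.

## Working session

There is one attempt and no reset: what is moved stays moved. The work goes in short steps, Python scripts to look and compute and a tool call to move; the robot and the scene stay as the last step left them, time stands still between calls to the robot, and variables do not carry over. Pictures are saved under pics/ and viewed, and the job is handed in when it is done.

Besides the shell and the picture viewer there is one more tool, called after "Emit:" by a JSON object that holds its "fn" and its "kwargs", one argument or row to a line. arm_command: Moves the arm, as the interface text tells. Its arguments: {"type":"object","properties":{"deltas":{"type":"array","items":{"type":"object","properties":{"x":{"type":"number"},"y":{"type":"number"},"z":{"type":"number"},"ax":{"type":"number"},"ay":{"type":"number"},"az":{"type":"number"},"gripper":{"type":"number"}}}},"squeeze":{"type":"number"}},"required":["deltas"]}

```bash
ls; mkdir -p pics
python3 - <<'E'
from bench import env, read_camera, calibration
import cv2, numpy as np
o=env.get_obs(); print(o)
for n in ("scene","top"):
    c=calibration(n); print(n,c)
    p,d=read_camera(n); cv2.imwrite(f"pics/{n}0.png",p); np.savez(f"{n}0.npz",p=p,d=d)
E
```

```text
pics
{'time': 0.0, 'qpos': array([ 1.10198569e+00,  4.23835202e-01,  1.63068561e+00, -2.08209188e-05,
        1.08858932e+00, -1.90205252e-02]), 'joint_vel': array([ 0.00073395, -0.00169628,  0.00176612,  0.00094458, -0.00010861,
        0.00100436]), 'tau': array([ 2.23445277e-03, -5.44646645e+01, -2.73656505e+01,  6.45444612e-02,
        2.30247719e-02, -8.50589913e-05]), 'tool_pos': array([0.27160064, 0.56259386, 0.40390673]), 'tool_rot': array([ 2.22999283e-01,  9.74818313e-01, -7.38508627e-04, -1.74292255e-04]), 'wrist_force': array([ 0.13508018, -0.11196615, -0.09352   ]), 'torque': array([-0.02985605,  0.02327688,  0.04884993]), 'gripper_width': 0.08807311566559968}
scene {'K': array([[376.04068099,   0.        , 313.98539334],
       [  0.        , 376.04068099, 198.73120696],
       [  0.        ,   0.        ,   1.        ]]), 'xyz': array([ 0.20531987, -0.21724036,  0.64052451]), 'attitude': array([ 0.88077973, -0.24795005,  0.12012514, -0.3851205 ])}
top {'K': array([[490.55731158,   0.        , 322.95422747],
       [  0.        , 490.55731158, 199.72330307],
       [  0.        ,   0.        ,   1.        ]]), 'xyz': array([0.47212632, 0.32313709, 0.93848247]), 'attitude': array([ 0.70735049, -0.70644453,  0.01499461, -0.01914606])}
```

View pics/top0.png

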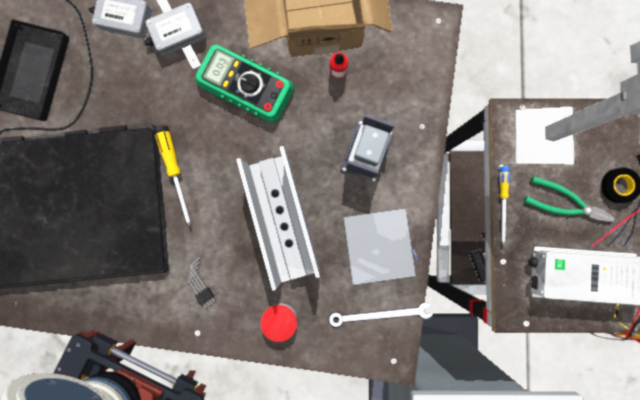

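View pics/scene0.png

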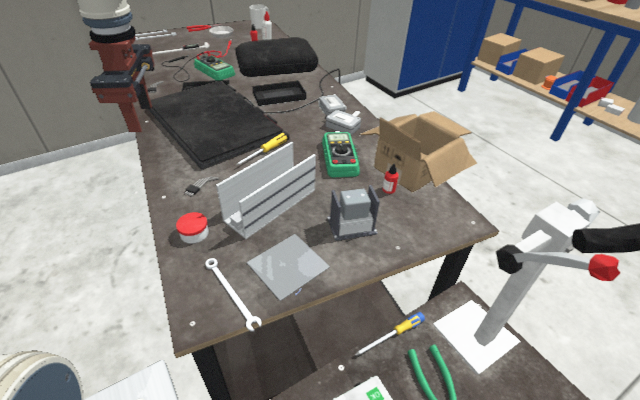

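```bash
cat > h.py <<'E'
import numpy as np, cv2
from scipy.spatial.transform import Rotation as R
from bench import env, read_camera, calibration
def cloud(d,c):
    K=c["K"]; v,u=np.mgrid[:d.shape[0],:d.shape[1]]
    P=np.stack([(u-K[0,2])/K[0,0]*d,(v-K[1,2])/K[1,1]*d,d],-1)
    W=P@R.from_quat(c["attitude"]).as_matrix().T+c["xyz"]; W[d<=0]=np.nan; return W
def ray(px,c,z):
    K=c["K"]; r=R.from_quat(c["attitude"]).as_matrix()@np.array([(px[0]-K[0,2])/K[0,0],(px[1]-K[1,2])/K[1,1],1])
    return c["xyz"]+r*(z-c["xyz"][2])/r[2]
def proj(P,c):
    K=c["K"]; q=(np.atleast_2d(P)-c["xyz"])@R.from_quat(c["attitude"]).as_matrix()
    return q[:,:2]/q[:,2:]*[K[0,0],K[1,1]]+K[:2,2]
E
python3 - <<'E'
from h import *
f=np.load("top0.npz"); p,d=f["p"],f["d"]; c=calibration("top"); W=cloud(d,c); Z=W[...,2]
cv2.imwrite("pics/topcrop.png",cv2.resize(p[110:310,200:450],None,fx=3.2,fy=3,interpolation=cv2.INTER_CUBIC))
print("bench z",np.nanmedian(Z[290:310,340:400]))
def rect(m,name):
    m=m.astype(np.uint8); n,l,s,_=cv2.connectedComponentsWithStats(m)
    for k in range(1,n):
        if s[k,4]>40:
            X=W[l==k]; r=cv2.minAreaRect((X[:,:2]*1000).astype(np.float32)); print(name,s[k],r,X[:,2].mean())
win=np.zeros(d.shape,bool); win[110:310,200:450]=1
rect(win&(Z>.085)&(Z<.13),"high")
rect(win&(Z>.100)&(Z<.13),"walls")
rect(win&(Z>.027)&(Z<.042),"rail")
g=p.min(-1)>110
rect(win&g&(Z<.02),"mat")
for q in [(275,193),(280,210),(284,226),(289,243)]: print(ray(q,c,.034), W[q[1],q[0]])
E
```

```text
bench z -0.0011170953614121903
high [363 114  32  14 148] ((651.5448608398438, 231.42124938964844), (55.314125061035156, 6.691422462463379), 70.83623504638672) 0.09370441710972223
high [354 125  35  39 879] ((610.6271362304688, 244.88037109375), (46.07119369506836, 58.681663513183594), 70.53840637207031) 0.09456372403372944
high [279 146  40 132 560] ((492.89398193359375, 369.19940185546875), (228.59451293945312, 6.214856147766113), 15.758675575256348) 0.10892667228754918
high [237 158  40 132 739] ((472.2996520996094, 442.2796630859375), (229.22764587402344, 6.701359272003174), 15.825632095336914) 0.10603393176701999
high [347 160  31  14 133] ((570.899169921875, 260.0741271972656), (55.023433685302734, 6.683592319488525), 70.7294692993164) 0.09388691228733372
walls [279 146  40 132 513] ((492.893798828125, 369.20001220703125), (228.59445190429688, 6.214275360107422), 15.759305953979492) 0.11040290291363776
walls [237 158  39 132 586] ((472.2996520996094, 442.2796630859375), (229.22764587402344, 6.701359272003174), 15.825632095336914) 0.10960908360330289
rail [255 110  23   8 114] (
[... 2708 characters left out ...]
7126159667969, 326.44158935546875), (16.287166595458984, 12.385754585266113), 82.87560272216797) -0.0010837809297546857
mat [200 295  22  15 140] ((322.6732177734375, 542.5449829101562), (39.063560485839844, 27.6304931640625), 89.03260803222656) -0.0003786707205574114
mat [226 296   9   7  50] ((328.22381591796875, 505.37567138671875), (11.755624771118164, 15.507888793945312), 4.271298408508301) -0.000957104804821991
[0.52817185 0.41713058 0.034     ] [0.52812239 0.41704765 0.0347981 ]
[0.49675863 0.40770686 0.034     ] [0.49669901 0.40750217 0.03618909]
[0.46729069 0.40016815 0.034     ] [0.46728789 0.40021274 0.03347638]
[0.43608774 0.39080525 0.034     ] [0.43619253 0.3906085  0.03662981]
```

View pics/topcrop.png

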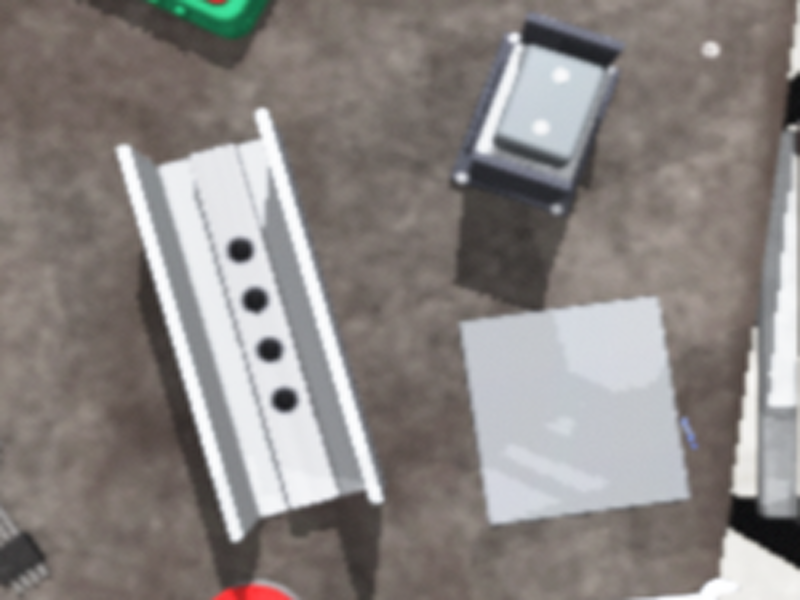

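Run:
```python
from h import *
c=calibration("top")
m=[(344,217.3),(405.6,209),(415,275.7),(353.1,284.3)]
P=np.array([ray(q,c,.003) for q in m]); print(P, P.mean(0), [np.linalg.norm(P[i]-P[i-1]) for i in range(4)])
print([np.degrees(np.arctan2(*(P[i]-P[i-1])[[1,0]])) for i in range(4)])
f=np.load("scene0.npz"); p,d=f["p"],f["d"]; c=calibration("scene"); W=cloud(d,c); Z=W[...,2]
m=((Z>.088)&(Z<.13)).astype(np.uint8); m[:150]=0;m[:,:215]=0; m[:,390:]=0
n,l,s,_=cv2.connectedComponentsWithStats(m)
for k in range(1,n):
  if s[k,4]>40:
    X=W[l==k]; print(s[k],cv2.minAreaRect((X[:,:2]*1000).astype(np.float32)),np.median(X[:,2]))
```

```text
[[0.48384505 0.28851295 0.003     ]
 [0.49981121 0.17114406 0.003     ]
 [0.37353779 0.15421359 0.003     ]
 [0.35712286 0.27137475 0.003     ]] [0.42857923 0.22131134 0.003     ] [np.float64(0.1278758374181058), np.float64(0.11844988117167171), np.float64(0.12740336202404778), np.float64(0.11830548544907928)]
[np.float64(7.702083511749731), np.float64(-82.25337636231085), np.float64(-172.3634439513564), np.float64(97.97554094877337)]
[216 150  77  45 783] ((470.89007568359375, 441.372314453125), (227.9335479736328, 9.878128051757812), 15.538949012756348) 0.10307717354702539
[238 154  77  58 871] ((492.6748046875, 368.443603515625), (230.37503051757812, 8.733266830444336), 15.961724281311035) 0.10448983083829899
[368 185  11  21  90] ((650.4598999023438, 230.79212951660156), (56.932456970214844, 5.815512657165527), 70.02938842773438) 0.09648652746203501
[340 188  30  20 456] ((609.1154174804688, 244.09645080566406), (49.15525436401367, 56.790348052978516), 71.17230224609375) 0.09765225430293017
[331 190  10  21  83] ((569.5504150390625, 258.8971252441406), (55.91321563720703, 6.51832389831543), 71.79712677001953) 0.09710164188919079
```

Emit:
{"fn": "arm_command", "kwargs": {
  "deltas": [
    {"x": 0.03, "y": -0.028, "az": 0.11, "gripper": 100},
    {"x": 0.06, "y": -0.056, "az": 0.11, "gripper": 100},
    {"x": 0.09, "y": -0.084, "az": 0.11, "gripper": 100},
    {"x": 0.12, "y": -0.112, "az": 0.11, "gripper": 100},
    {"x": 0.15, "y": -0.14, "az": 0.11, "gripper": 100},
    {"x": 0.18, "y": -0.168, "az": 0.11, "gripper": 100},
    {"x": 0.21, "y": -0.196, "az": 0.11, "gripper": 100},
    {"x": 0.24, "y": -0.224, "az": 0.11, "gripper": 100},
    {"x": 0.27, "y": -0.252, "az": 0.11, "gripper": 100},
    {"x": 0.3, "y": -0.28, "az": 0.11, "gripper": 100}
  ]
}}

```text
schema error: expected keys x, y, z, ax, ay, az, gripper
```

Emit:
{"fn": "arm_command", "kwargs": {
  "deltas": [
    {"x": 0.02, "y": -0.02, "z": -0.015, "gripper": 100},
    {"x": 0.035, "y": -0.035, "z": -0.03, "gripper": 100},
    {"x": 0.038, "y": -0.038, "z": -0.05, "gripper": 100},
    {"x": 0.038, "y": -0.038, "z": -0.06, "gripper": 100},
    {"x": 0.038, "y": -0.038, "z": -0.07, "gripper": 100},
    {"x": 0.038, "y": -0.038, "z": -0.075, "gripper": 100},
    {"x": 0.038, "y": -0.038, "z": -0.075, "gripper": 100},
    {"x": 0.038, "y": -0.038, "z": -0.075, "gripper": 100},
    {"x": 0.038, "y": -0.038, "z": -0.075, "gripper": 100},
    {"x": 0.038, "y": -0.038, "z": -0.075, "gripper": 100}
  ]
}}

```text
schema error: expected keys x, y, z, ax, ay, az, gripper
```

Run:
```python
from h import *
o=env.get_obs(); print(o["time"],o["tool_pos"],o["wrist_force"])
M=R.from_quat(o["tool_rot"]).as_matrix(); print(M.round(4), np.degrees(np.arctan2(M[1,1],M[0,1])))
p,d=read_camera("wrist"); cv2.imwrite("pics/w1.png",p)
p,d=read_camera("scene"); cv2.imwrite("pics/s1.png",p[100:300,200:450].repeat(3,0).repeat(3,1))
```

```text
0.1 [0.27158339 0.56262588 0.40399436] [0.55820144 0.25907101 0.24203175]
[[-9.005e-01  4.348e-01 -6.000e-04]
 [ 4.348e-01  9.005e-01 -1.200e-03]
 [ 0.000e+00 -1.400e-03 -1.000e+00]] 64.23041721091941
```

All keys needed.

Emit:
{"fn": "arm_command", "kwargs": {
  "deltas": [
    {"x": 0.03, "y": -0.028, "z": 0, "ax": 0, "ay": 0, "az": 0.02, "gripper": 100},
    {"x": 0.06, "y": -0.056, "z": 0, "ax": 0, "ay": 0, "az": 0.04, "gripper": 100},
    {"x": 0.09, "y": -0.084, "z": 0, "ax": 0, "ay": 0, "az": 0.06, "gripper": 100},
    {"x": 0.12, "y": -0.112, "z": 0, "ax": 0, "ay": 0, "az": 0.08, "gripper": 100},
    {"x": 0.15, "y": -0.14, "z": 0, "ax": 0, "ay": 0, "az": 0.11, "gripper": 100},
    {"x": 0.18, "y": -0.168, "z": 0, "ax": 0, "ay": 0, "az": 0.11, "gripper": 100},
    {"x": 0.21, "y": -0.196, "z": 0, "ax": 0, "ay": 0, "az": 0.11, "gripper": 100},
    {"x": 0.24, "y": -0.224, "z": 0, "ax": 0, "ay": 0, "az": 0.11, "gripper": 100},
    {"x": 0.27, "y": -0.252, "z": 0, "ax": 0, "ay": 0, "az": 0.11, "gripper": 100},
    {"x": 0.3, "y": -0.28, "z": 0, "ax": 0, "ay": 0, "az": 0.11, "gripper": 100}
  ]
}}

```text
time: 1.03
tool_pos: [0.5729, 0.2811, 0.4046]
tool_rot: [0.169, 0.986, -0.0, -0.0]
wrist_force: [0.7, 0.4, 0.9]
gripper_width: 0.0877
```

Emit:
{"fn": "arm_command", "kwargs": {
  "deltas": [
    {"x": 0.02, "y": -0.02, "z": -0.015, "ax": 0, "ay": 0, "az": 0, "gripper": 100},
    {"x": 0.035, "y": -0.035, "z": -0.03, "ax": 0, "ay": 0, "az": 0, "gripper": 100},
    {"x": 0.038, "y": -0.038, "z": -0.05, "ax": 0, "ay": 0, "az": 0, "gripper": 100},
    {"x": 0.038, "y": -0.038, "z": -0.06, "ax": 0, "ay": 0, "az": 0, "gripper": 100},
    {"x": 0.038, "y": -0.038, "z": -0.07, "ax": 0, "ay": 0, "az": 0, "gripper": 100},
    {"x": 0.038, "y": -0.038, "z": -0.075, "ax": 0, "ay": 0, "az": 0, "gripper": 100},
    {"x": 0.038, "y": -0.038, "z": -0.075, "ax": 0, "ay": 0, "az": 0, "gripper": 100},
    {"x": 0.038, "y": -0.038, "z": -0.075, "ax": 0, "ay": 0, "az": 0, "gripper": 100},
    {"x": 0.038, "y": -0.038, "z": -0.075, "ax": 0, "ay": 0, "az": 0, "gripper": 100},
    {"x": 0.038, "y": -0.038, "z": -0.075, "ax": 0, "ay": 0, "az": 0, "gripper": 100}
  ]
}}

```text
time: 1.87
tool_pos: [0.6097, 0.2454, 0.3307]
tool_rot: [0.169, 0.986, 0.0, 0.001]
wrist_force: [-0.3, 0.6, -0.0]
gripper_width: 0.088
```

Run:
```python
from h import *
o=env.get_obs(); print(o["time"],o["tool_pos"],o["wrist_force"])
M=R.from_quat(o["tool_rot"]).as_matrix(); print(M.round(4), np.degrees(np.arctan2(M[1,1],M[0,1])))
p,d=read_camera("wrist"); cv2.imwrite("pics/w1.png",p)
p,d=read_camera("scene"); cv2.imwrite("pics/s1.png",p[100:300,200:450].repeat(3,0).repeat(3,1))
```

```text
1.8667 [0.60972835 0.24544299 0.33074453] [-0.27882684  0.64492113 -0.0078801 ]
[[-9.431e-01  3.325e-01  1.600e-03]
 [ 3.325e-01  9.431e-01  6.000e-04]
 [-1.300e-03  1.100e-03 -1.000e+00]] 70.57901170839827
```

View pics/w1.png

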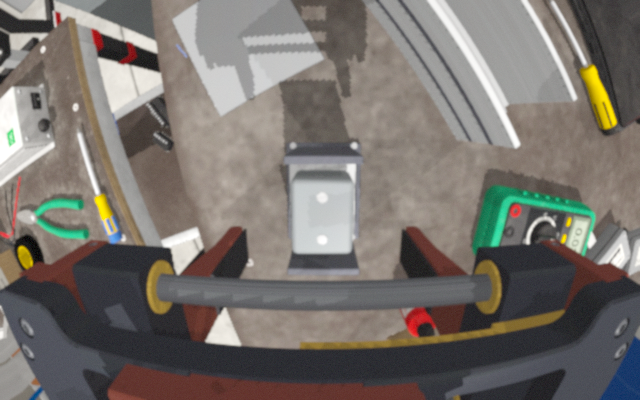

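View pics/s1.png

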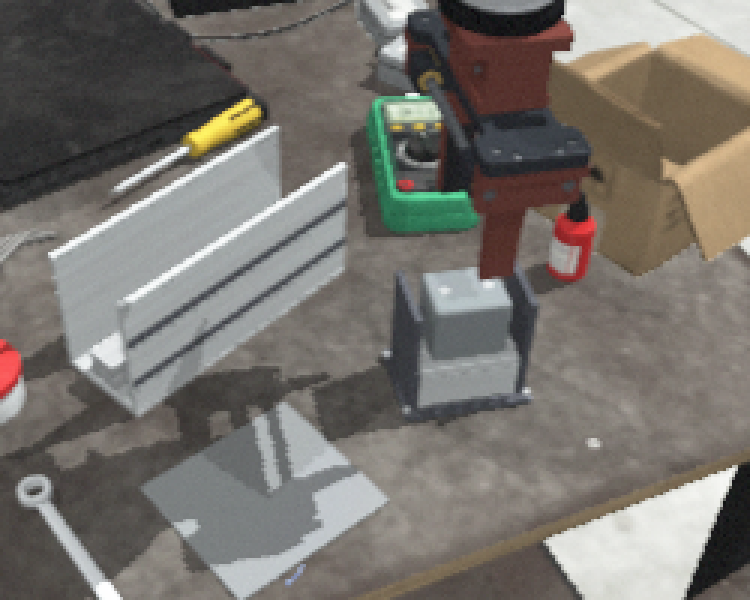

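Emit:
{"fn": "arm_command", "kwargs": {
  "deltas": [
    {"x": 0, "y": 0, "z": -0.015, "ax": 0, "ay": 0, "az": 0, "gripper": 100},
    {"x": 0, "y": 0, "z": -0.03, "ax": 0, "ay": 0, "az": 0, "gripper": 100},
    {"x": 0, "y": 0, "z": -0.045, "ax": 0, "ay": 0, "az": 0, "gripper": 100},
    {"x": 0, "y": 0, "z": -0.06, "ax": 0, "ay": 0, "az": 0, "gripper": 100},
    {"x": 0, "y": 0, "z": -0.075, "ax": 0, "ay": 0, "az": 0, "gripper": 100},
    {"x": 0, "y": 0, "z": -0.085, "ax": 0, "ay": 0, "az": 0, "gripper": 100},
    {"x": 0, "y": 0, "z": -0.092, "ax": 0, "ay": 0, "az": 0, "gripper": 100},
    {"x": 0, "y": 0, "z": -0.096, "ax": 0, "ay": 0, "az": 0, "gripper": 100},
    {"x": 0, "y": 0, "z": -0.096, "ax": 0, "ay": 0, "az": 0, "gripper": 100},
    {"x": 0, "y": 0, "z": -0.096, "ax": 0, "ay": 0, "az": 0, "gripper": 60}
  ]
}}

```text
time: 2.8
tool_pos: [0.6099, 0.245, 0.2341]
tool_rot: [0.169, 0.986, 0.0, 0.0]
wrist_force: [0.1, 0.1, 0.7]
gripper_width: 0.0841
```

Emit:
{"fn": "arm_command", "kwargs": {
  "deltas": [
    {"x": 0, "y": 0, "z": 0, "ax": 0, "ay": 0, "az": 0, "gripper": 30},
    {"x": 0, "y": 0, "z": 0, "ax": 0, "ay": 0, "az": 0, "gripper": 30},
    {"x": 0, "y": 0, "z": 0, "ax": 0, "ay": 0, "az": 0, "gripper": 30},
    {"x": 0, "y": 0, "z": 0, "ax": 0, "ay": 0, "az": 0, "gripper": 30},
    {"x": 0, "y": 0, "z": 0, "ax": 0, "ay": 0, "az": 0, "gripper": 30},
    {"x": 0, "y": 0, "z": 0, "ax": 0, "ay": 0, "az": 0, "gripper": 30},
    {"x": 0, "y": 0, "z": 0, "ax": 0, "ay": 0, "az": 0, "gripper": 30},
    {"x": 0, "y": 0, "z": 0, "ax": 0, "ay": 0, "az": 0, "gripper": 30},
    {"x": 0, "y": 0, "z": 0, "ax": 0, "ay": 0, "az": 0, "gripper": 30},
    {"x": 0, "y": 0, "z": 0, "ax": 0, "ay": 0, "az": 0, "gripper": 30}
  ],
  "squeeze": 35
}}

```text
time: 3.63
tool_pos: [0.6097, 0.2448, 0.2338]
tool_rot: [0.169, 0.986, -0.0, -0.0]
wrist_force: [-1.6, -0.9, 2.9]
gripper_width: 0.0459
```

Run:
```python
from h import *
o=env.get_obs(); print(o["time"],o["tool_pos"],o["wrist_force"],o["torque"],o["gripper_width"])
M=R.from_quat(o["tool_rot"]).as_matrix(); print(np.degrees(np.arctan2(M[1,1],M[0,1])))
```

```text
3.6333 [0.60969756 0.24475743 0.23381945] [-1.59253726 -0.87053134  2.94001054] [-0.20232327  0.16616475  0.06160699] 0.04587564113797503
70.53403846156874
```

Emit:
{"fn": "arm_command", "kwargs": {
  "deltas": [
    {"x": 0, "y": 0, "z": 0.006, "ax": 0, "ay": 0, "az": 0, "gripper": 30},
    {"x": 0, "y": 0, "z": 0.018, "ax": 0, "ay": 0, "az": 0, "gripper": 30},
    {"x": 0, "y": 0, "z": 0.03, "ax": 0, "ay": 0, "az": 0, "gripper": 30},
    {"x": 0, "y": 0, "z": 0.045, "ax": 0, "ay": 0, "az": 0, "gripper": 30},
    {"x": 0, "y": 0, "z": 0.06, "ax": 0, "ay": 0, "az": 0, "gripper": 30},
    {"x": 0, "y": 0, "z": 0.075, "ax": 0, "ay": 0, "az": 0, "gripper": 30},
    {"x": 0, "y": 0, "z": 0.09, "ax": 0, "ay": 0, "az": 0, "gripper": 30},
    {"x": 0, "y": 0, "z": 0.105, "ax": 0, "ay": 0, "az": 0, "gripper": 30},
    {"x": 0, "y": 0, "z": 0.115, "ax": 0, "ay": 0, "az": 0, "gripper": 30},
    {"x": 0, "y": 0, "z": 0.12, "ax": 0, "ay": 0, "az": 0, "gripper": 30}
  ]
}}

```text
time: 4.47
tool_pos: [0.61, 0.245, 0.3563]
tool_rot: [0.169, 0.986, 0.001, 0.001]
wrist_force: [0.1, 0.1, -2.8]
gripper_width: 0.0461
```

Emit:
{"fn": "arm_command", "kwargs": {
  "deltas": [
    {"x": -0.01, "y": -0.001, "z": 0, "ax": 0, "ay": 0, "az": 0.03, "gripper": 30},
    {"x": -0.03, "y": -0.004, "z": 0, "ax": 0, "ay": 0, "az": 0.1, "gripper": 30},
    {"x": -0.055, "y": -0.007, "z": 0, "ax": 0, "ay": 0, "az": 0.18, "gripper": 30},
    {"x": -0.08, "y": -0.01, "z": 0, "ax": 0, "ay": 0, "az": 0.26, "gripper": 30},
    {"x": -0.105, "y": -0.013, "z": 0, "ax": 0, "ay": 0, "az": 0.34, "gripper": 30},
    {"x": -0.13, "y": -0.016, "z": 0, "ax": 0, "ay": 0, "az": 0.42, "gripper": 30},
    {"x": -0.15, "y": -0.019, "z": 0, "ax": 0, "ay": 0, "az": 0.5, "gripper": 30},
    {"x": -0.17, "y": -0.022, "z": 0, "ax": 0, "ay": 0, "az": 0.57, "gripper": 30},
    {"x": -0.18, "y": -0.0235, "z": 0, "ax": 0, "ay": 0, "az": 0.615, "gripper": 30},
    {"x": -0.181, "y": -0.0235, "z": 0, "ax": 0, "ay": 0, "az": 0.615, "gripper": 30}
  ]
}}

```text
time: 5.3
tool_pos: [0.4266, 0.2208, 0.3535]
tool_rot: [-0.138, 0.99, -0.0, -0.001]
wrist_force: [-0.0, 0.0, -3.7]
gripper_width: 0.0457
```

Run:
```python
from h import *
o=env.get_obs(); print(o["time"],o["tool_pos"],o["wrist_force"],o["torque"],o["gripper_width"])
M=R.from_quat(o["tool_rot"]).as_matrix(); print(np.degrees(np.arctan2(M[1,1],M[0,1])))
p,d=read_camera("scene"); cv2.imwrite("pics/s2.png",p[100:300,200:450].repeat(3,0).repeat(3,1))
```

```text
5.3 [0.42656402 0.22082407 0.35350591] [-0.02258567  0.01179189 -3.70520068] [-0.00614638  0.01133541  0.00771523] 0.04571867218120834
105.89494069759539
```

View pics/s2.png

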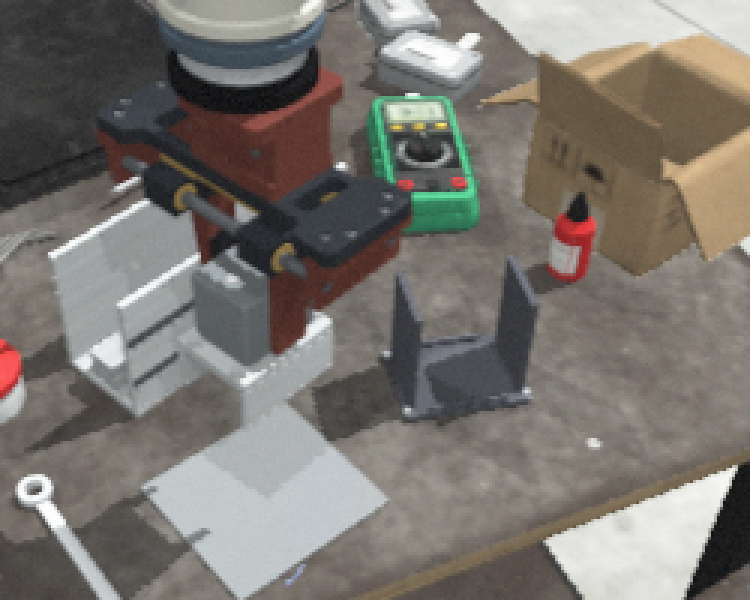

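Emit:
{"fn": "arm_command", "kwargs": {
  "deltas": [
    {"x": 0, "y": 0, "z": -0.012, "ax": 0, "ay": 0, "az": 0, "gripper": 30},
    {"x": 0, "y": 0, "z": -0.027, "ax": 0, "ay": 0, "az": 0, "gripper": 30},
    {"x": 0, "y": 0, "z": -0.045, "ax": 0, "ay": 0, "az": 0, "gripper": 30},
    {"x": 0, "y": 0, "z": -0.063, "ax": 0, "ay": 0, "az": 0, "gripper": 30},
    {"x": 0, "y": 0, "z": -0.081, "ax": 0, "ay": 0, "az": 0, "gripper": 30},
    {"x": 0, "y": 0, "z": -0.096, "ax": 0, "ay": 0, "az": 0, "gripper": 30},
    {"x": 0, "y": 0, "z": -0.108, "ax": 0, "ay": 0, "az": 0, "gripper": 30},
    {"x": 0, "y": 0, "z": -0.115, "ax": 0, "ay": 0, "az": 0, "gripper": 30},
    {"x": 0, "y": 0, "z": -0.119, "ax": 0, "ay": 0, "az": 0, "gripper": 30},
    {"x": 0, "y": 0, "z": -0.12, "ax": 0, "ay": 0, "az": 0, "gripper": 30}
  ]
}}

```text
time: 6.18
tool_pos: [0.4293, 0.2214, 0.2332]
tool_rot: [-0.137, 0.991, -0.0, -0.0]
wrist_force: [-0.0, 0.1, -4.3]
gripper_width: 0.0458
```

Emit:
{"fn": "arm_command", "kwargs": {
  "deltas": [
    {"x": 0, "y": 0, "z": 0, "ax": 0, "ay": 0, "az": 0, "gripper": 30},
    {"x": 0, "y": 0, "z": -0.0005, "ax": 0, "ay": 0, "az": 0, "gripper": 30},
    {"x": 0, "y": 0, "z": -0.001, "ax": 0, "ay": 0, "az": 0, "gripper": 30},
    {"x": 0, "y": 0, "z": -0.0015, "ax": 0, "ay": 0, "az": 0, "gripper": 30},
    {"x": 0, "y": 0, "z": -0.002, "ax": 0, "ay": 0, "az": 0, "gripper": 30},
    {"x": 0, "y": 0, "z": -0.002, "ax": 0, "ay": 0, "az": 0, "gripper": 30},
    {"x": 0, "y": 0, "z": -0.002, "ax": 0, "ay": 0, "az": 0, "gripper": 30},
    {"x": 0, "y": 0, "z": -0.002, "ax": 0, "ay": 0, "az": 0, "gripper": 30},
    {"x": 0, "y": 0, "z": -0.002, "ax": 0, "ay": 0, "az": 0, "gripper": 30},
    {"x": 0, "y": 0, "z": -0.002, "ax": 0, "ay": 0, "az": 0, "gripper": 30}
  ]
}}

```text
time: 7.02
tool_pos: [0.4287, 0.2214, 0.2317]
tool_rot: [-0.137, 0.991, 0.0, 0.0]
wrist_force: [0.2, -0.1, -3.1]
gripper_width: 0.0457
```

Emit:
{"fn": "arm_command", "kwargs": {
  "deltas": [
    {"x": 0, "y": 0, "z": -0.0005, "ax": 0, "ay": 0, "az": 0, "gripper": 30},
    {"x": 0, "y": 0, "z": -0.001, "ax": 0, "ay": 0, "az": 0, "gripper": 30},
    {"x": 0, "y": 0, "z": -0.0013, "ax": 0, "ay": 0, "az": 0, "gripper": 30},
    {"x": 0, "y": 0, "z": -0.0013, "ax": 0, "ay": 0, "az": 0, "gripper": 30},
    {"x": 0, "y": 0, "z": -0.0013, "ax": 0, "ay": 0, "az": 0, "gripper": 30},
    {"x": 0, "y": 0, "z": -0.0013, "ax": 0, "ay": 0, "az": 0, "gripper": 30},
    {"x": 0, "y": 0, "z": -0.0013, "ax": 0, "ay": 0, "az": 0, "gripper": 30},
    {"x": 0, "y": 0, "z": -0.0013, "ax": 0, "ay": 0, "az": 0, "gripper": 30},
    {"x": 0, "y": 0, "z": -0.0013, "ax": 0, "ay": 0, "az": 0, "gripper": 30},
    {"x": 0, "y": 0, "z": -0.0013, "ax": 0, "ay": 0, "az": 0, "gripper": 30}
  ]
}}

```text
time: 7.85
tool_pos: [0.4288, 0.2213, 0.2308]
tool_rot: [-0.137, 0.991, 0.0, 0.0]
wrist_force: [-1.7, -1.3, 6.1]
gripper_width: 0.046
```

Emit:
{"fn": "arm_command", "kwargs": {
  "deltas": [
    {"x": 0, "y": 0, "z": 0, "ax": 0, "ay": 0, "az": 0, "gripper": 100},
    {"x": 0, "y": 0, "z": 0, "ax": 0, "ay": 0, "az": 0, "gripper": 100},
    {"x": 0, "y": 0, "z": 0, "ax": 0, "ay": 0, "az": 0, "gripper": 100},
    {"x": 0, "y": 0, "z": 0, "ax": 0, "ay": 0, "az": 0, "gripper": 100},
    {"x": 0, "y": 0, "z": 0, "ax": 0, "ay": 0, "az": 0, "gripper": 100},
    {"x": 0, "y": 0, "z": 0, "ax": 0, "ay": 0, "az": 0, "gripper": 100},
    {"x": 0, "y": 0, "z": 0, "ax": 0, "ay": 0, "az": 0, "gripper": 100},
    {"x": 0, "y": 0, "z": 0, "ax": 0, "ay": 0, "az": 0, "gripper": 100},
    {"x": 0, "y": 0, "z": 0, "ax": 0, "ay": 0, "az": 0, "gripper": 100},
    {"x": 0, "y": 0, "z": 0, "ax": 0, "ay": 0, "az": 0, "gripper": 100}
  ]
}}

```text
time: 8.68
tool_pos: [0.4287, 0.2213, 0.2304]
tool_rot: [-0.137, 0.991, 0.0, -0.0]
wrist_force: [0.5, -0.1, -0.5]
gripper_width: 0.0879
```

Emit:
{"fn": "arm_command", "kwargs": {
  "deltas": [
    {"x": 0, "y": 0, "z": 0.006, "ax": 0, "ay": 0, "az": 0, "gripper": 100},
    {"x": 0, "y": 0, "z": 0.018, "ax": 0, "ay": 0, "az": 0, "gripper": 100},
    {"x": 0, "y": 0, "z": 0.033, "ax": 0, "ay": 0, "az": 0, "gripper": 100},
    {"x": 0, "y": 0, "z": 0.05, "ax": 0, "ay": 0, "az": 0, "gripper": 100},
    {"x": 0, "y": 0, "z": 0.065, "ax": 0, "ay": 0, "az": 0, "gripper": 100},
    {"x": 0, "y": 0, "z": 0.08, "ax": 0, "ay": 0, "az": 0, "gripper": 100},
    {"x": 0, "y": 0, "z": 0.09, "ax": 0, "ay": 0, "az": -0.1, "gripper": 100},
    {"x": 0, "y": 0, "z": 0.09, "ax": 0, "ay": 0, "az": -0.22, "gripper": 100},
    {"x": 0, "y": 0, "z": 0.09, "ax": 0, "ay": 0, "az": -0.34, "gripper": 100},
    {"x": 0, "y": 0, "z": 0.09, "ax": 0, "ay": 0, "az": -0.46, "gripper": 100}
  ]
}}

```text
time: 9.52
tool_pos: [0.4287, 0.2213, 0.3212]
tool_rot: [0.095, 0.995, 0.0, 0.0]
wrist_force: [0.2, 0.9, 0.4]
gripper_width: 0.0879
```

Emit:
{"fn": "arm_command", "kwargs": {
  "deltas": [
    {"x": 0, "y": 0, "z": 0, "ax": 0, "ay": 0, "az": -0.12, "gripper": 100},
    {"x": 0, "y": 0, "z": 0, "ax": 0, "ay": 0, "az": -0.24, "gripper": 100},
    {"x": 0, "y": 0, "z": 0, "ax": 0, "ay": 0, "az": -0.36, "gripper": 100},
    {"x": 0, "y": 0, "z": 0, "ax": 0, "ay": 0, "az": -0.48, "gripper": 100},
    {"x": 0, "y": 0, "z": 0, "ax": 0, "ay": 0, "az": -0.6, "gripper": 100},
    {"x": 0, "y": 0, "z": 0, "ax": 0, "ay": 0, "az": -0.72, "gripper": 100},
    {"x": 0, "y": 0, "z": 0, "ax": 0, "ay": 0, "az": -0.84, "gripper": 100},
    {"x": 0, "y": 0, "z": 0, "ax": 0, "ay": 0, "az": -0.96, "gripper": 100},
    {"x": 0, "y": 0, "z": 0, "ax": 0, "ay": 0, "az": -1.07, "gripper": 100},
    {"x": 0, "y": 0, "z": 0, "ax": 0, "ay": 0, "az": -1.111, "gripper": 100}
  ]
}}

```text
time: 10.35
tool_pos: [0.4286, 0.2213, 0.3208]
tool_rot: [0.606, 0.796, 0.0, 0.0]
wrist_force: [-1.1, -0.4, 0.3]
gripper_width: 0.0878
```

Run:
```python
from h import *
o=env.get_obs(); print(o["time"],o["tool_pos"],o["wrist_force"],o["torque"],o["gripper_width"])
M=R.from_quat(o["tool_rot"]).as_matrix(); print(M.round(4),np.degrees(np.arctan2(M[1,1],M[0,1])))
p,d=read_camera("scene"); cv2.imwrite("pics/s3.png",p[100:300,200:450].repeat(3,0).repeat(3,1))
p,d=read_camera("wrist"); cv2.imwrite("pics/w3.png",p)
```

```text
10.35 [0.42863765 0.22129257 0.32080474] [-1.05205766 -0.35015558  0.26859511] [-0.04704578  0.02144933  0.0017948 ] 0.08780193404879541
[[-2.66e-01  9.64e-01  2.00e-04]
 [ 9.64e-01  2.66e-01  1.00e-04]
 [ 0.00e+00  2.00e-04 -1.00e+00]] 15.42716794439784
```

View pics/s3.png

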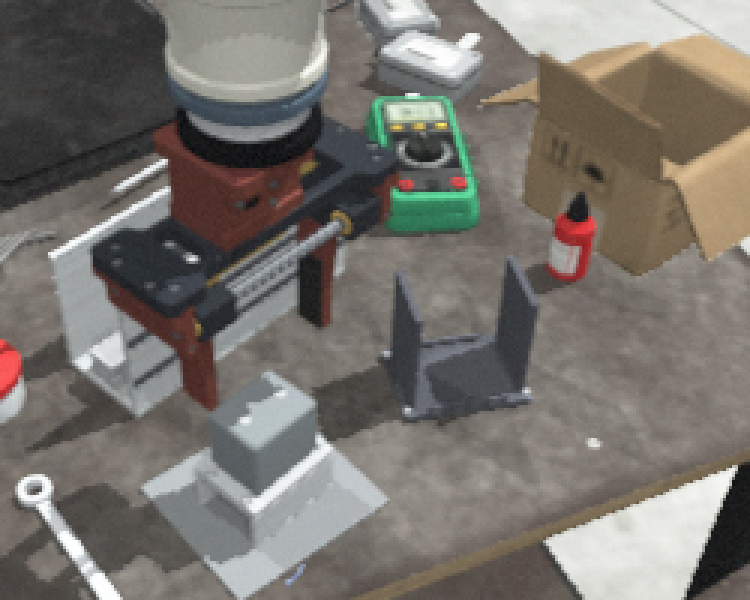

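View pics/w3.png

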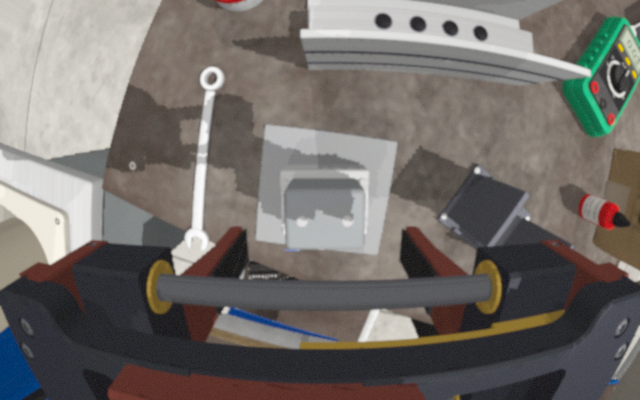

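Emit:
{"fn": "arm_command", "kwargs": {
  "deltas": [
    {"x": 0, "y": 0, "z": -0.012, "ax": 0, "ay": 0, "az": 0, "gripper": 100},
    {"x": 0, "y": 0, "z": -0.026, "ax": 0, "ay": 0, "az": 0, "gripper": 100},
    {"x": 0, "y": 0, "z": -0.04, "ax": 0, "ay": 0, "az": 0, "gripper": 100},
    {"x": 0, "y": 0, "z": -0.054, "ax": 0, "ay": 0, "az": 0, "gripper": 100},
    {"x": 0, "y": 0, "z": -0.067, "ax": 0, "ay": 0, "az": 0, "gripper": 100},
    {"x": 0, "y": 0, "z": -0.077, "ax": 0, "ay": 0, "az": 0, "gripper": 100},
    {"x": 0, "y": 0, "z": -0.085, "ax": 0, "ay": 0, "az": 0, "gripper": 100},
    {"x": 0, "y": 0, "z": -0.089, "ax": 0, "ay": 0, "az": 0, "gripper": 100},
    {"x": 0, "y": 0, "z": -0.09, "ax": 0, "ay": 0, "az": 0, "gripper": 100},
    {"x": 0, "y": 0, "z": -0.09, "ax": 0, "ay": 0, "az": 0, "gripper": 100}
  ]
}}

```text
time: 11.28
tool_pos: [0.4288, 0.2214, 0.2304]
tool_rot: [0.603, 0.797, -0.0, -0.0]
wrist_force: [-0.4, -0.1, -0.6]
gripper_width: 0.0876
```

Emit:
{"fn": "arm_command", "kwargs": {
  "deltas": [
    {"x": 0, "y": 0, "z": 0, "ax": 0, "ay": 0, "az": 0, "gripper": 40},
    {"x": 0, "y": 0, "z": 0, "ax": 0, "ay": 0, "az": 0, "gripper": 40},
    {"x": 0, "y": 0, "z": 0, "ax": 0, "ay": 0, "az": 0, "gripper": 40},
    {"x": 0, "y": 0, "z": 0, "ax": 0, "ay": 0, "az": 0, "gripper": 40},
    {"x": 0, "y": 0, "z": 0, "ax": 0, "ay": 0, "az": 0, "gripper": 40},
    {"x": 0, "y": 0, "z": 0, "ax": 0, "ay": 0, "az": 0, "gripper": 40},
    {"x": 0, "y": 0, "z": 0, "ax": 0, "ay": 0, "az": 0, "gripper": 40},
    {"x": 0, "y": 0, "z": 0, "ax": 0, "ay": 0, "az": 0, "gripper": 40},
    {"x": 0, "y": 0, "z": 0, "ax": 0, "ay": 0, "az": 0, "gripper": 40},
    {"x": 0, "y": 0, "z": 0, "ax": 0, "ay": 0, "az": 0, "gripper": 40}
  ],
  "squeeze": 45
}}

```text
time: 12.12
tool_pos: [0.4289, 0.2214, 0.2306]
tool_rot: [0.603, 0.797, 0.0, 0.0]
wrist_force: [0.4, 0.0, 5.0]
gripper_width: 0.0579
```

Run:
```python
from h import *
o=env.get_obs(); print(o["time"],o["tool_pos"],o["wrist_force"],o["torque"],o["gripper_width"])
M=R.from_quat(o["tool_rot"]).as_matrix(); print(M.round(4),np.degrees(np.arctan2(M[1,1],M[0,1])))
a=np.radians(15.77); 
for s in (-84,84): print(.4823+s*np.cos(a)/1000,.4055+s*np.sin(a)/1000)
```

```text
12.1167 [0.4288626  0.22141581 0.23059594] [0.40574099 0.02320181 5.02718363] [-0.11339365  0.19614121  0.03323012] 0.057919482460051526
[[-2.716e-01  9.624e-01  4.000e-04]
 [ 9.624e-01  2.716e-01  2.000e-04]
 [ 1.000e-04  5.000e-04 -1.000e+00]] 15.758663477345145
0.4014617241128496 0.3826707829395541
0.5631382758871504 0.42832921706044597
```

Emit:
{"fn": "arm_command", "kwargs": {
  "deltas": [
    {"x": 0, "y": 0, "z": 0.005, "ax": 0, "ay": 0, "az": 0, "gripper": 40},
    {"x": 0, "y": 0, "z": 0.015, "ax": 0, "ay": 0, "az": 0, "gripper": 40},
    {"x": 0, "y": 0, "z": 0.03, "ax": 0, "ay": 0, "az": 0, "gripper": 40},
    {"x": 0, "y": 0, "z": 0.046, "ax": 0, "ay": 0, "az": 0, "gripper": 40},
    {"x": 0, "y": 0, "z": 0.063, "ax": 0, "ay": 0, "az": 0, "gripper": 40},
    {"x": 0, "y": 0, "z": 0.08, "ax": 0, "ay": 0, "az": 0, "gripper": 40},
    {"x": 0, "y": 0, "z": 0.097, "ax": 0, "ay": 0, "az": 0, "gripper": 40},
    {"x": 0, "y": 0, "z": 0.114, "ax": 0, "ay": 0, "az": 0, "gripper": 40},
    {"x": 0, "y": 0, "z": 0.13, "ax": 0, "ay": 0, "az": 0, "gripper": 40},
    {"x": 0, "y": 0, "z": 0.145, "ax": 0, "ay": 0, "az": 0, "gripper": 40}
  ]
}}

```text
time: 12.95
tool_pos: [0.4282, 0.2211, 0.3766]
tool_rot: [0.604, 0.797, -0.0, -0.0]
wrist_force: [-0.7, -0.4, -4.0]
gripper_width: 0.0579
```

Emit:
{"fn": "arm_command", "kwargs": {
  "deltas": [
    {"x": -0.001, "y": 0.006, "z": 0.005, "ax": 0, "ay": 0, "az": 0, "gripper": 40},
    {"x": -0.004, "y": 0.022, "z": 0.005, "ax": 0, "ay": 0, "az": 0, "gripper": 40},
    {"x": -0.008, "y": 0.045, "z": 0.005, "ax": 0, "ay": 0, "az": 0, "gripper": 40},
    {"x": -0.012, "y": 0.07, "z": 0.005, "ax": 0, "ay": 0, "az": 0, "gripper": 40},
    {"x": -0.016, "y": 0.095, "z": 0.005, "ax": 0, "ay": 0, "az": 0, "gripper": 40},
    {"x": -0.02, "y": 0.12, "z": 0.005, "ax": 0, "ay": 0, "az": 0, "gripper": 40},
    {"x": -0.024, "y": 0.142, "z": 0.005, "ax": 0, "ay": 0, "az": 0, "gripper": 40},
    {"x": -0.027, "y": 0.156, "z": 0.005, "ax": 0, "ay": 0, "az": 0, "gripper": 40},
    {"x": -0.0275, "y": 0.161, "z": 0.005, "ax": 0, "ay": 0, "az": 0, "gripper": 40},
    {"x": -0.0275, "y": 0.161, "z": 0.005, "ax": 0, "ay": 0, "az": 0, "gripper": 40}
  ]
}}

```text
time: 13.78
tool_pos: [0.4007, 0.383, 0.3799]
tool_rot: [0.603, 0.798, -0.0, -0.0]
wrist_force: [-0.1, -0.4, -3.8]
gripper_width: 0.0579
```

Run:
```python
from h import *
o=env.get_obs(); print(o["time"],o["tool_pos"],o["wrist_force"],o["torque"],o["gripper_width"])
M=R.from_quat(o["tool_rot"]).as_matrix(); print(M.round(4),np.degrees(np.arctan2(M[1,1],M[0,1])))
p,d=read_camera("scene"); cv2.imwrite("pics/s4.png",p[70:270,200:450].repeat(3,0).repeat(3,1))
p,d=read_camera("wrist"); cv2.imwrite("pics/w4.png",p)
print(calibration("wrist"))
```

```text
13.7833 [0.40071848 0.38304292 0.37993884] [-0.14529724 -0.40401709 -3.83574191] [-0.04156435  0.03050758 -0.01907225] 0.05787888470702264
[[-2.732e-01  9.620e-01 -5.000e-04]
 [ 9.620e-01  2.732e-01 -6.000e-04]
 [-4.000e-04 -7.000e-04 -1.000e+00]] 15.851961714866139
{'K': array([[309.70691629,   0.        , 323.65398973],
       [  0.        , 309.70691629, 201.66797923],
       [  0.        ,   0.        ,   1.        ]]), 'xyz': array([0.38405372, 0.44438617, 0.35950574]), 'attitude': array([0.98306191, 0.13604966, 0.01585344, 0.12177207])}
```

View pics/s4.png

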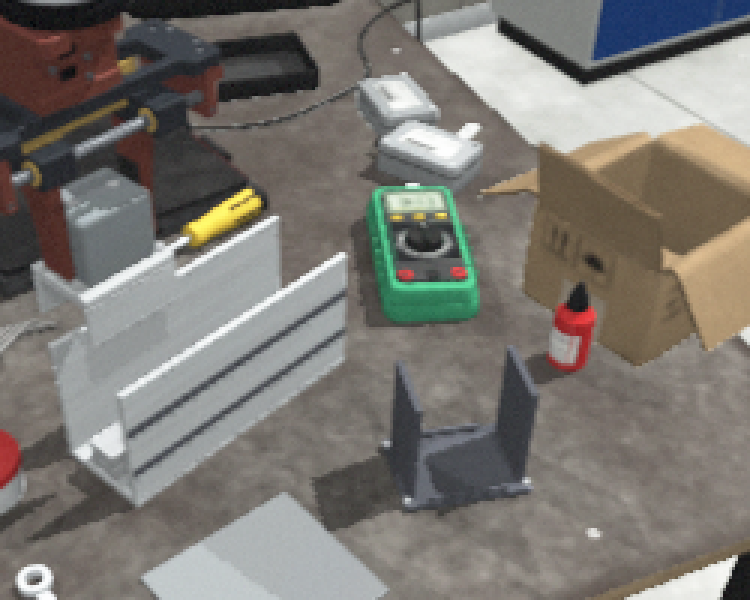

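View pics/w4.png

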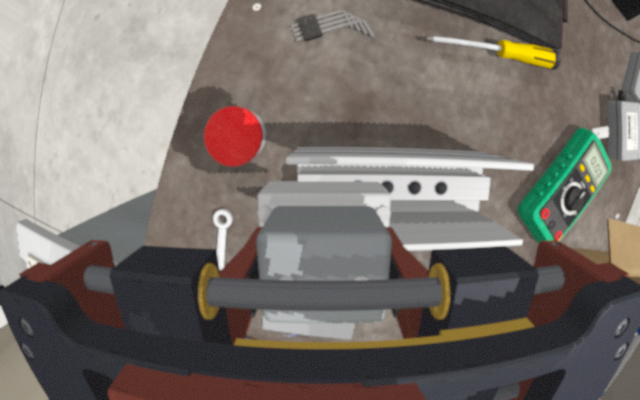

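Emit:
{"fn": "arm_command", "kwargs": {
  "deltas": [
    {"x": 0, "y": 0, "z": -0.006, "ax": 0, "ay": 0, "az": 0, "gripper": 40},
    {"x": 0, "y": 0, "z": -0.014, "ax": 0, "ay": 0, "az": 0, "gripper": 40},
    {"x": 0, "y": 0, "z": -0.022, "ax": 0, "ay": 0, "az": 0, "gripper": 40},
    {"x": 0, "y": 0, "z": -0.03, "ax": 0, "ay": 0, "az": 0, "gripper": 40},
    {"x": 0, "y": 0, "z": -0.038, "ax": 0, "ay": 0, "az": 0, "gripper": 40},
    {"x": 0, "y": 0, "z": -0.045, "ax": 0, "ay": 0, "az": 0, "gripper": 40},
    {"x": 0, "y": 0, "z": -0.05, "ax": 0, "ay": 0, "az": 0, "gripper": 40},
    {"x": 0, "y": 0, "z": -0.055, "ax": 0, "ay": 0, "az": 0, "gripper": 40},
    {"x": 0, "y": 0, "z": -0.058, "ax": 0, "ay": 0, "az": 0, "gripper": 40},
    {"x": 0, "y": 0, "z": -0.058, "ax": 0, "ay": 0, "az": 0, "gripper": 40}
  ]
}}

```text
time: 14.72
tool_pos: [0.4011, 0.3823, 0.3217]
tool_rot: [0.603, 0.797, -0.001, -0.0]
wrist_force: [-0.0, -0.1, -3.0]
gripper_width: 0.0579
```

Run:
```python
from h import *
o=env.get_obs(); print(o["time"],o["tool_pos"],o["wrist_force"],o["torque"],o["gripper_width"])
p,d=read_camera("scene"); cv2.imwrite("pics/s5.png",p[100:240,190:330].repeat(4,0).repeat(4,1))
p,d=read_camera("wrist"); cv2.imwrite("pics/w5.png",p)
```

```text
14.7167 [0.40106491 0.38227732 0.32165977] [-0.01345506 -0.05603555 -3.03263057] [-0.08877005  0.04850212  0.03150447] 0.05787467764153896
```

View pics/s5.png

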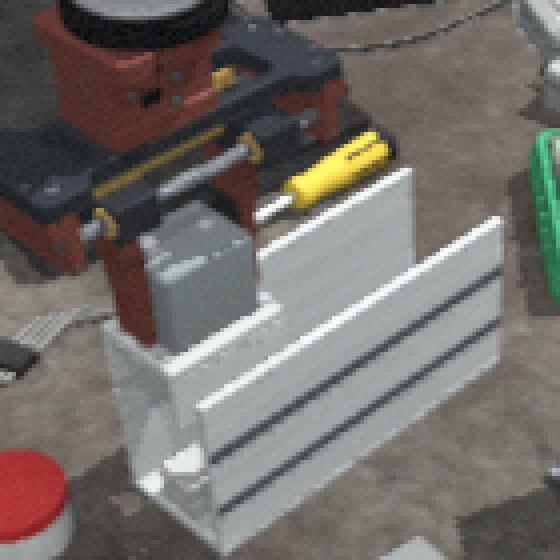

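View pics/w5.png

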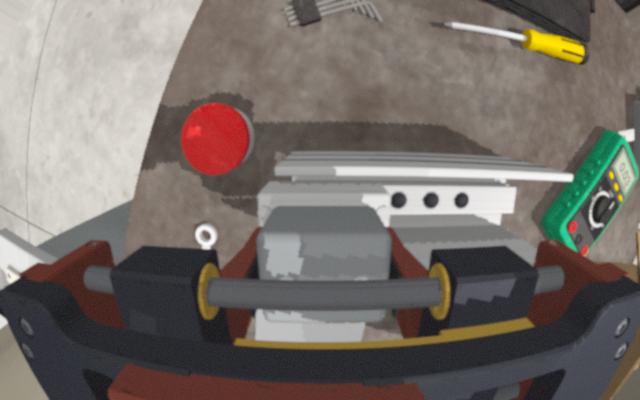

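Emit:
{"fn": "arm_command", "kwargs": {
  "deltas": [
    {"x": 0, "y": 0, "z": -0.008, "ax": 0, "ay": 0, "az": 0, "gripper": 40},
    {"x": 0, "y": 0, "z": -0.016, "ax": 0, "ay": 0, "az": 0, "gripper": 40},
    {"x": 0, "y": 0, "z": -0.024, "ax": 0, "ay": 0, "az": 0, "gripper": 40},
    {"x": 0, "y": 0, "z": -0.032, "ax": 0, "ay": 0, "az": 0, "gripper": 40},
    {"x": 0, "y": 0, "z": -0.04, "ax": 0, "ay": 0, "az": 0, "gripper": 40},
    {"x": 0, "y": 0, "z": -0.047, "ax": 0, "ay": 0, "az": 0, "gripper": 40},
    {"x": 0, "y": 0, "z": -0.053, "ax": 0, "ay": 0, "az": 0, "gripper": 40},
    {"x": 0, "y": 0, "z": -0.057, "ax": 0, "ay": 0, "az": 0, "gripper": 40},
    {"x": 0, "y": 0, "z": -0.06, "ax": 0, "ay": 0, "az": 0, "gripper": 40},
    {"x": 0, "y": 0, "z": -0.061, "ax": 0, "ay": 0, "az": 0, "gripper": 40}
  ]
}}

```text
time: 15.65
tool_pos: [0.4012, 0.3823, 0.2609]
tool_rot: [0.603, 0.797, -0.0, -0.0]
wrist_force: [-0.6, -0.3, -3.6]
gripper_width: 0.0582
```

Run:
```python
from h import *
o=env.get_obs(); print(o["time"],o["tool_pos"],o["wrist_force"],o["torque"],o["gripper_width"])
p,d=read_camera("scene"); cv2.imwrite("pics/s6.png",p[100:240,190:330].repeat(4,0).repeat(4,1))
o=env.get_obs(); print(o["time"],o["tool_pos"],o["wrist_force"],o["torque"],o["gripper_width"])
```

```text
15.65 [0.40115333 0.38230913 0.26085842] [-0.59176824 -0.31652927 -3.56341635] [-0.05062047 -0.02076711 -0.02516852] 0.05823979061163948
15.7 [0.40118165 0.38230779 0.26100712] [-0.43699066  0.8186526  -4.25611239] [-0.07102026  0.02246095  0.03962693] 0.057832794288302285
```

View pics/s6.png

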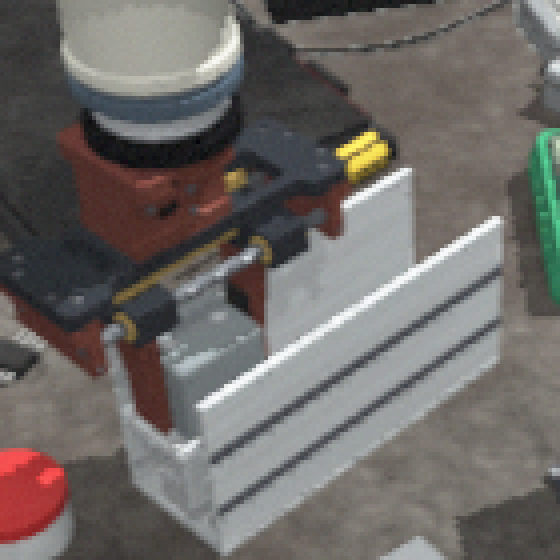

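Emit:
{"fn": "arm_command", "kwargs": {
  "deltas": [
    {"x": 0, "y": 0, "z": -0.002, "ax": 0, "ay": 0, "az": 0, "gripper": 40},
    {"x": 0, "y": 0, "z": -0.004, "ax": 0, "ay": 0, "az": 0, "gripper": 40},
    {"x": 0, "y": 0, "z": -0.005, "ax": 0, "ay": 0, "az": 0, "gripper": 40},
    {"x": 0, "y": 0, "z": -0.006, "ax": 0, "ay": 0, "az": 0, "gripper": 40},
    {"x": 0, "y": 0, "z": -0.007, "ax": 0, "ay": 0, "az": 0, "gripper": 40},
    {"x": 0, "y": 0, "z": -0.008, "ax": 0, "ay": 0, "az": 0, "gripper": 40},
    {"x": 0, "y": 0, "z": -0.009, "ax": 0, "ay": 0, "az": 0, "gripper": 40},
    {"x": 0, "y": 0, "z": -0.01, "ax": 0, "ay": 0, "az": 0, "gripper": 40},
    {"x": 0, "y": 0, "z": -0.01, "ax": 0, "ay": 0, "az": 0, "gripper": 40},
    {"x": 0, "y": 0, "z": -0.01, "ax": 0, "ay": 0, "az": 0, "gripper": 40}
  ]
}}

```text
time: 16.53
tool_pos: [0.4013, 0.3824, 0.2516]
tool_rot: [0.604, 0.797, 0.0, 0.0]
wrist_force: [-1.0, -1.2, 5.2]
gripper_width: 0.0575
```

Run:
```python
from h import *
o=env.get_obs(); print(o["time"],o["tool_pos"],o["wrist_force"],o["torque"],o["gripper_width"])
p,d=read_camera("scene")
o=env.get_obs(); print(o["time"],o["tool_pos"],o["wrist_force"],o["torque"],o["gripper_width"])
M=R.from_quat(o["tool_rot"]).as_matrix(); print(M.round(4),np.degrees(np.arctan2(M[1,1],M[0,1])))
```

```text
16.5333 [0.40128879 0.38242706 0.25160759] [-1.02380877 -1.19942002  5.20008236] [-0.33564865  0.3117454  -0.00098163] 0.0574553010101786
16.5833 [0.4012862  0.38241651 0.25158588] [-2.06270472 -1.13844537  4.42883767] [-0.2389835   0.28601012  0.02079265] 0.057569654349367436
[[-2.716e-01  9.624e-01  3.000e-04]
 [ 9.624e-01  2.716e-01  3.000e-04]
 [ 2.000e-04  3.000e-04 -1.000e+00]] 15.75763631126308
```

Emit:
{"fn": "arm_command", "kwargs": {
  "deltas": [
    {"x": 0.0016, "y": 0.00045, "z": 0, "ax": 0, "ay": 0, "az": 0, "gripper": 40},
    {"x": 0.0032, "y": 0.0009, "z": 0, "ax": 0, "ay": 0, "az": 0, "gripper": 40},
    {"x": 0.0048, "y": 0.00135, "z": 0, "ax": 0, "ay": 0, "az": 0, "gripper": 40},
    {"x": 0.0064, "y": 0.0018, "z": 0, "ax": 0, "ay": 0, "az": 0, "gripper": 40},
    {"x": 0.008, "y": 0.00226, "z": 0, "ax": 0, "ay": 0, "az": 0, "gripper": 40},
    {"x": 0.0096, "y": 0.0027, "z": 0, "ax": 0, "ay": 0, "az": 0, "gripper": 40},
    {"x": 0.0112, "y": 0.00316, "z": 0, "ax": 0, "ay": 0, "az": 0, "gripper": 40},
    {"x": 0.0128, "y": 0.0036, "z": 0, "ax": 0, "ay": 0, "az": 0, "gripper": 40},
    {"x": 0.0144, "y": 0.00406, "z": 0, "ax": 0, "ay": 0, "az": 0, "gripper": 40},
    {"x": 0.016, "y": 0.0045, "z": 0, "ax": 0, "ay": 0, "az": 0, "gripper": 40}
  ]
}}

```text
time: 17.42
tool_pos: [0.4164, 0.3865, 0.251]
tool_rot: [0.604, 0.797, -0.002, -0.001]
wrist_force: [-5.3, -1.2, 4.8]
gripper_width: 0.0576
```

Emit:
{"fn": "arm_command", "kwargs": {
  "deltas": [
    {"x": 0.0016, "y": 0.00045, "z": 0, "ax": 0, "ay": 0, "az": 0, "gripper": 40},
    {"x": 0.0032, "y": 0.0009, "z": 0, "ax": 0, "ay": 0, "az": 0, "gripper": 40},
    {"x": 0.0048, "y": 0.00135, "z": 0, "ax": 0, "ay": 0, "az": 0, "gripper": 40},
    {"x": 0.0064, "y": 0.0018, "z": 0, "ax": 0, "ay": 0, "az": 0, "gripper": 40},
    {"x": 0.008, "y": 0.00226, "z": 0, "ax": 0, "ay": 0, "az": 0, "gripper": 40},
    {"x": 0.0096, "y": 0.0027, "z": 0, "ax": 0, "ay": 0, "az": 0, "gripper": 40},
    {"x": 0.0112, "y": 0.00316, "z": 0, "ax": 0, "ay": 0, "az": 0, "gripper": 40},
    {"x": 0.0128, "y": 0.0036, "z": 0, "ax": 0, "ay": 0, "az": 0, "gripper": 40},
    {"x": 0.0144, "y": 0.00406, "z": 0, "ax": 0, "ay": 0, "az": 0, "gripper": 40},
    {"x": 0.016, "y": 0.0045, "z": 0, "ax": 0, "ay": 0, "az": 0, "gripper": 40}
  ]
}}

```text
time: 18.25
tool_pos: [0.4324, 0.391, 0.251]
tool_rot: [0.604, 0.797, -0.002, -0.001]
wrist_force: [-5.1, -2.0, 4.9]
gripper_width: 0.0579
```

Emit:
{"fn": "arm_command", "kwargs": {
  "deltas": [
    {"x": 0.0016, "y": 0.00045, "z": 0, "ax": 0, "ay": 0, "az": 0, "gripper": 40},
    {"x": 0.0032, "y": 0.0009, "z": 0, "ax": 0, "ay": 0, "az": 0, "gripper": 40},
    {"x": 0.0048, "y": 0.00135, "z": 0, "ax": 0, "ay": 0, "az": 0, "gripper": 40},
    {"x": 0.0064, "y": 0.0018, "z": 0, "ax": 0, "ay": 0, "az": 0, "gripper": 40},
    {"x": 0.008, "y": 0.00226, "z": 0, "ax": 0, "ay": 0, "az": 0, "gripper": 40},
    {"x": 0.0096, "y": 0.0027, "z": 0, "ax": 0, "ay": 0, "az": 0, "gripper": 40},
    {"x": 0.0112, "y": 0.00316, "z": 0, "ax": 0, "ay": 0, "az": 0, "gripper": 40},
    {"x": 0.0128, "y": 0.0036, "z": 0, "ax": 0, "ay": 0, "az": 0, "gripper": 40},
    {"x": 0.0144, "y": 0.00406, "z": 0, "ax": 0, "ay": 0, "az": 0, "gripper": 40},
    {"x": 0.016, "y": 0.0045, "z": 0, "ax": 0, "ay": 0, "az": 0, "gripper": 40}
  ]
}}

```text
time: 19.08
tool_pos: [0.4483, 0.3954, 0.2509]
tool_rot: [0.604, 0.797, -0.002, -0.001]
wrist_force: [-8.7, -1.8, 4.7]
gripper_width: 0.0577
```

Emit:
{"fn": "arm_command", "kwargs": {
  "deltas": [
    {"x": 0.0016, "y": 0.00045, "z": 0, "ax": 0, "ay": 0, "az": 0, "gripper": 40},
    {"x": 0.0032, "y": 0.0009, "z": 0, "ax": 0, "ay": 0, "az": 0, "gripper": 40},
    {"x": 0.0048, "y": 0.00135, "z": 0, "ax": 0, "ay": 0, "az": 0, "gripper": 40},
    {"x": 0.0064, "y": 0.0018, "z": 0, "ax": 0, "ay": 0, "az": 0, "gripper": 40},
    {"x": 0.008, "y": 0.00226, "z": 0, "ax": 0, "ay": 0, "az": 0, "gripper": 40},
    {"x": 0.0096, "y": 0.0027, "z": 0, "ax": 0, "ay": 0, "az": 0, "gripper": 40},
    {"x": 0.0112, "y": 0.00316, "z": 0, "ax": 0, "ay": 0, "az": 0, "gripper": 40},
    {"x": 0.0128, "y": 0.0036, "z": 0, "ax": 0, "ay": 0, "az": 0, "gripper": 40},
    {"x": 0.0144, "y": 0.00406, "z": 0, "ax": 0, "ay": 0, "az": 0, "gripper": 40},
    {"x": 0.016, "y": 0.0045, "z": 0, "ax": 0, "ay": 0, "az": 0, "gripper": 40}
  ]
}}

```text
time: 19.92
tool_pos: [0.4644, 0.4, 0.251]
tool_rot: [0.604, 0.797, -0.002, -0.001]
wrist_force: [-5.3, -1.4, 4.6]
gripper_width: 0.0578
```

Emit:
{"fn": "arm_command", "kwargs": {
  "deltas": [
    {"x": 0.0016, "y": 0.00045, "z": 0, "ax": 0, "ay": 0, "az": 0, "gripper": 40},
    {"x": 0.0032, "y": 0.0009, "z": 0, "ax": 0, "ay": 0, "az": 0, "gripper": 40},
    {"x": 0.0048, "y": 0.00135, "z": 0, "ax": 0, "ay": 0, "az": 0, "gripper": 40},
    {"x": 0.0064, "y": 0.0018, "z": 0, "ax": 0, "ay": 0, "az": 0, "gripper": 40},
    {"x": 0.008, "y": 0.00226, "z": 0, "ax": 0, "ay": 0, "az": 0, "gripper": 40},
    {"x": 0.0096, "y": 0.0027, "z": 0, "ax": 0, "ay": 0, "az": 0, "gripper": 40},
    {"x": 0.0112, "y": 0.00316, "z": 0, "ax": 0, "ay": 0, "az": 0, "gripper": 40},
    {"x": 0.0128, "y": 0.0036, "z": 0, "ax": 0, "ay": 0, "az": 0, "gripper": 40},
    {"x": 0.0144, "y": 0.00406, "z": 0, "ax": 0, "ay": 0, "az": 0, "gripper": 40},
    {"x": 0.016, "y": 0.0045, "z": 0, "ax": 0, "ay": 0, "az": 0, "gripper": 40}
  ]
}}

```text
time: 20.75
tool_pos: [0.4799, 0.4043, 0.2506]
tool_rot: [0.604, 0.797, -0.003, -0.001]
wrist_force: [-7.8, -2.2, 5.1]
gripper_width: 0.0577
```

Steady force; continuing the stroke.

Emit:
{"fn": "arm_command", "kwargs": {
  "deltas": [
    {"x": 0.0016, "y": 0.00045, "z": 0, "ax": 0, "ay": 0, "az": 0, "gripper": 40},
    {"x": 0.0032, "y": 0.0009, "z": 0, "ax": 0, "ay": 0, "az": 0, "gripper": 40},
    {"x": 0.0048, "y": 0.00135, "z": 0, "ax": 0, "ay": 0, "az": 0, "gripper": 40},
    {"x": 0.0064, "y": 0.0018, "z": 0, "ax": 0, "ay": 0, "az": 0, "gripper": 40},
    {"x": 0.008, "y": 0.00226, "z": 0, "ax": 0, "ay": 0, "az": 0, "gripper": 40},
    {"x": 0.0096, "y": 0.0027, "z": 0, "ax": 0, "ay": 0, "az": 0, "gripper": 40},
    {"x": 0.0112, "y": 0.00316, "z": 0, "ax": 0, "ay": 0, "az": 0, "gripper": 40},
    {"x": 0.0128, "y": 0.0036, "z": 0, "ax": 0, "ay": 0, "az": 0, "gripper": 40},
    {"x": 0.0144, "y": 0.00406, "z": 0, "ax": 0, "ay": 0, "az": 0, "gripper": 40},
    {"x": 0.016, "y": 0.0045, "z": 0, "ax": 0, "ay": 0, "az": 0, "gripper": 40}
  ]
}}

```text
time: 21.58
tool_pos: [0.4964, 0.4091, 0.2509]
tool_rot: [0.604, 0.797, -0.002, -0.001]
wrist_force: [-5.3, -0.9, 5.5]
gripper_width: 0.0579
```

Emit:
{"fn": "arm_command", "kwargs": {
  "deltas": [
    {"x": 0.0016, "y": 0.00045, "z": 0, "ax": 0, "ay": 0, "az": 0, "gripper": 40},
    {"x": 0.0032, "y": 0.0009, "z": 0, "ax": 0, "ay": 0, "az": 0, "gripper": 40},
    {"x": 0.0048, "y": 0.00135, "z": 0, "ax": 0, "ay": 0, "az": 0, "gripper": 40},
    {"x": 0.0064, "y": 0.0018, "z": 0, "ax": 0, "ay": 0, "az": 0, "gripper": 40},
    {"x": 0.008, "y": 0.00226, "z": 0, "ax": 0, "ay": 0, "az": 0, "gripper": 40},
    {"x": 0.0096, "y": 0.0027, "z": 0, "ax": 0, "ay": 0, "az": 0, "gripper": 40},
    {"x": 0.0112, "y": 0.00316, "z": 0, "ax": 0, "ay": 0, "az": 0, "gripper": 40},
    {"x": 0.0128, "y": 0.0036, "z": 0, "ax": 0, "ay": 0, "az": 0, "gripper": 40},
    {"x": 0.0144, "y": 0.00406, "z": 0, "ax": 0, "ay": 0, "az": 0, "gripper": 40},
    {"x": 0.016, "y": 0.0045, "z": 0, "ax": 0, "ay": 0, "az": 0, "gripper": 40}
  ]
}}

```text
time: 22.42
tool_pos: [0.5118, 0.4133, 0.2506]
tool_rot: [0.604, 0.797, -0.003, -0.001]
wrist_force: [-8.4, -2.1, 5.4]
gripper_width: 0.0581
```

Emit:
{"fn": "arm_command", "kwargs": {
  "deltas": [
    {"x": 0.0016, "y": 0.00045, "z": 0, "ax": 0, "ay": 0, "az": 0, "gripper": 40},
    {"x": 0.0032, "y": 0.0009, "z": 0, "ax": 0, "ay": 0, "az": 0, "gripper": 40},
    {"x": 0.0048, "y": 0.00135, "z": 0, "ax": 0, "ay": 0, "az": 0, "gripper": 40},
    {"x": 0.0064, "y": 0.0018, "z": 0, "ax": 0, "ay": 0, "az": 0, "gripper": 40},
    {"x": 0.008, "y": 0.00226, "z": 0, "ax": 0, "ay": 0, "az": 0, "gripper": 40},
    {"x": 0.0096, "y": 0.0027, "z": 0, "ax": 0, "ay": 0, "az": 0, "gripper": 40},
    {"x": 0.0112, "y": 0.00316, "z": 0, "ax": 0, "ay": 0, "az": 0, "gripper": 40},
    {"x": 0.0128, "y": 0.0036, "z": 0, "ax": 0, "ay": 0, "az": 0, "gripper": 40},
    {"x": 0.0144, "y": 0.00406, "z": 0, "ax": 0, "ay": 0, "az": 0, "gripper": 40},
    {"x": 0.016, "y": 0.0045, "z": 0, "ax": 0, "ay": 0, "az": 0, "gripper": 40}
  ]
}}

```text
time: 23.25
tool_pos: [0.5284, 0.4181, 0.2509]
tool_rot: [0.604, 0.797, -0.002, -0.001]
wrist_force: [-5.0, -2.3, 5.9]
gripper_width: 0.0574
```

Emit:
{"fn": "arm_command", "kwargs": {
  "deltas": [
    {"x": 0.0016, "y": 0.00045, "z": 0, "ax": 0, "ay": 0, "az": 0, "gripper": 40},
    {"x": 0.0032, "y": 0.0009, "z": 0, "ax": 0, "ay": 0, "az": 0, "gripper": 40},
    {"x": 0.0048, "y": 0.00135, "z": 0, "ax": 0, "ay": 0, "az": 0, "gripper": 40},
    {"x": 0.0064, "y": 0.0018, "z": 0, "ax": 0, "ay": 0, "az": 0, "gripper": 40},
    {"x": 0.008, "y": 0.00226, "z": 0, "ax": 0, "ay": 0, "az": 0, "gripper": 40},
    {"x": 0.0096, "y": 0.0027, "z": 0, "ax": 0, "ay": 0, "az": 0, "gripper": 40},
    {"x": 0.0112, "y": 0.00316, "z": 0, "ax": 0, "ay": 0, "az": 0, "gripper": 40},
    {"x": 0.0128, "y": 0.0036, "z": 0, "ax": 0, "ay": 0, "az": 0, "gripper": 40},
    {"x": 0.0144, "y": 0.00406, "z": 0, "ax": 0, "ay": 0, "az": 0, "gripper": 40},
    {"x": 0.016, "y": 0.0045, "z": 0, "ax": 0, "ay": 0, "az": 0, "gripper": 40}
  ]
}}

```text
time: 24.08
tool_pos: [0.5444, 0.4226, 0.2509]
tool_rot: [0.604, 0.797, -0.002, -0.001]
wrist_force: [-5.4, -2.0, 5.1]
gripper_width: 0.0577
```

Emit:
{"fn": "arm_command", "kwargs": {
  "deltas": [
    {"x": 0.0016, "y": 0.00045, "z": 0, "ax": 0, "ay": 0, "az": 0, "gripper": 40},
    {"x": 0.0032, "y": 0.0009, "z": 0, "ax": 0, "ay": 0, "az": 0, "gripper": 40},
    {"x": 0.0048, "y": 0.00135, "z": 0, "ax": 0, "ay": 0, "az": 0, "gripper": 40},
    {"x": 0.0064, "y": 0.0018, "z": 0, "ax": 0, "ay": 0, "az": 0, "gripper": 40},
    {"x": 0.008, "y": 0.00226, "z": 0, "ax": 0, "ay": 0, "az": 0, "gripper": 40},
    {"x": 0.0096, "y": 0.0027, "z": 0, "ax": 0, "ay": 0, "az": 0, "gripper": 40},
    {"x": 0.0112, "y": 0.00316, "z": 0, "ax": 0, "ay": 0, "az": 0, "gripper": 40},
    {"x": 0.0128, "y": 0.0036, "z": 0, "ax": 0, "ay": 0, "az": 0, "gripper": 40},
    {"x": 0.0144, "y": 0.00406, "z": 0, "ax": 0, "ay": 0, "az": 0, "gripper": 40},
    {"x": 0.016, "y": 0.0045, "z": 0, "ax": 0, "ay": 0, "az": 0, "gripper": 40}
  ]
}}

```text
time: 24.92
tool_pos: [0.5604, 0.4271, 0.2509]
tool_rot: [0.604, 0.797, -0.002, -0.001]
wrist_force: [-6.1, -1.8, 4.7]
gripper_width: 0.0578
```

Run:
```python
from h import *
o=env.get_obs(); print(o["time"],o["tool_pos"],o["wrist_force"],o["torque"],o["gripper_width"])
p,d=read_camera("scene"); cv2.imwrite("pics/s7.png",p[80:240,190:350].repeat(3,0).repeat(3,1))
p,d=read_camera("top"); cv2.imwrite("pics/t7.png",p[110:310,200:400].repeat(3,0).repeat(3,1))
```

```text
24.9167 [0.56042601 0.42709744 0.25091066] [-6.14198255 -1.77380468  4.68452987] [-0.3313816   1.23401563 -0.01412746] 0.05780099350929382
```

View pics/s7.png

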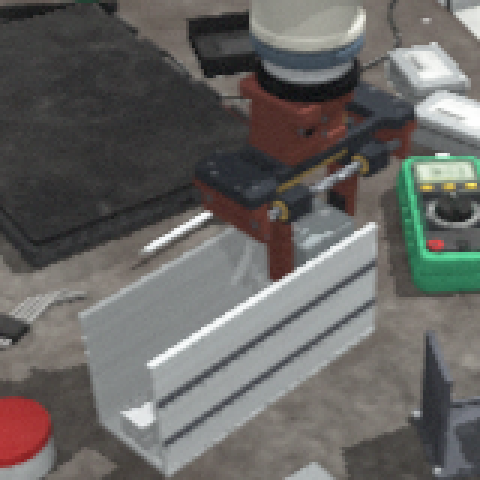

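View pics/t7.png

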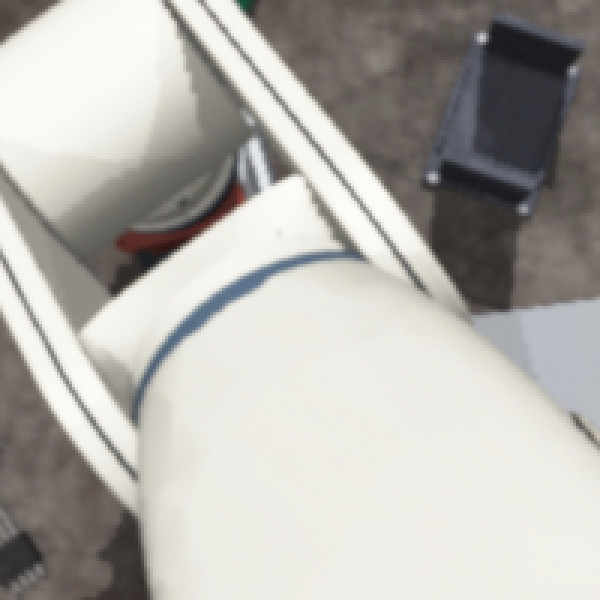

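Emit:
{"fn": "arm_command", "kwargs": {
  "deltas": [
    {"x": 0, "y": 0, "z": 0.003, "ax": 0, "ay": 0, "az": 0, "gripper": 40},
    {"x": 0, "y": 0, "z": 0.01, "ax": 0, "ay": 0, "az": 0, "gripper": 40},
    {"x": 0, "y": 0, "z": 0.02, "ax": 0, "ay": 0, "az": 0, "gripper": 40},
    {"x": 0, "y": 0, "z": 0.034, "ax": 0, "ay": 0, "az": 0, "gripper": 40},
    {"x": 0, "y": 0, "z": 0.05, "ax": 0, "ay": 0, "az": 0, "gripper": 40},
    {"x": 0, "y": 0, "z": 0.067, "ax": 0, "ay": 0, "az": 0, "gripper": 40},
    {"x": 0, "y": 0, "z": 0.084, "ax": 0, "ay": 0, "az": 0, "gripper": 40},
    {"x": 0, "y": 0, "z": 0.1, "ax": 0, "ay": 0, "az": 0, "gripper": 40},
    {"x": 0, "y": 0, "z": 0.117, "ax": 0, "ay": 0, "az": 0, "gripper": 40},
    {"x": 0, "y": 0, "z": 0.13, "ax": 0, "ay": 0, "az": 0, "gripper": 40}
  ]
}}

```text
time: 25.85
tool_pos: [0.5615, 0.4274, 0.3842]
tool_rot: [0.604, 0.797, 0.001, 0.0]
wrist_force: [0.1, 0.8, -3.6]
gripper_width: 0.0579
```

Run:
```python
from h import *
o=env.get_obs(); print(o["time"],o["tool_pos"],o["wrist_force"],o["torque"],o["gripper_width"])
c=calibration("wrist"); p,d=read_camera("wrist"); cv2.imwrite("pics/w8.png",p); np.savez("w8.npz",p=p,d=d,x=c["xyz"],a=c["attitude"],K=c["K"])
```

```text
25.85 [0.56151446 0.42737077 0.38421271] [ 0.14621277  0.80265271 -3.61168682] [-0.04812311  0.02301947  0.01737354] 0.05786881830852449
```

View pics/w8.png

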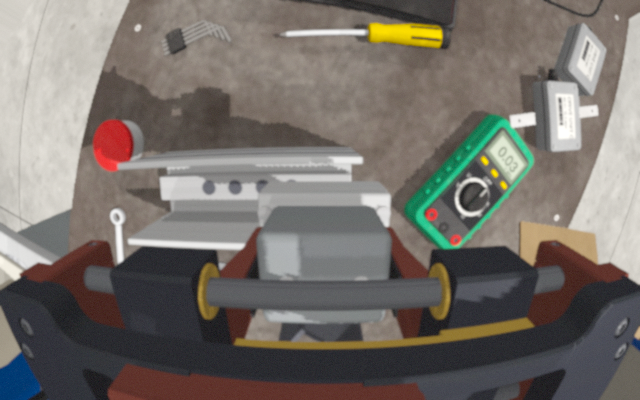

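Emit:
{"fn": "arm_command", "kwargs": {
  "deltas": [
    {"x": -0.005, "y": -0.008, "z": 0, "ax": 0, "ay": 0, "az": 0, "gripper": 40},
    {"x": -0.017, "y": -0.026, "z": 0, "ax": 0, "ay": 0, "az": 0, "gripper": 40},
    {"x": -0.034, "y": -0.053, "z": 0, "ax": 0, "ay": 0, "az": 0, "gripper": 40},
    {"x": -0.052, "y": -0.081, "z": 0, "ax": 0, "ay": 0, "az": 0, "gripper": 40},
    {"x": -0.07, "y": -0.109, "z": 0, "ax": 0, "ay": 0, "az": 0, "gripper": 40},
    {"x": -0.088, "y": -0.137, "z": 0, "ax": 0, "ay": 0, "az": 0, "gripper": 40},
    {"x": -0.106, "y": -0.165, "z": 0, "ax": 0, "ay": 0, "az": 0, "gripper": 40},
    {"x": -0.121, "y": -0.188, "z": 0, "ax": 0, "ay": 0, "az": 0, "gripper": 40},
    {"x": -0.13, "y": -0.202, "z": 0, "ax": 0, "ay": 0, "az": 0, "gripper": 40},
    {"x": -0.132, "y": -0.206, "z": 0, "ax": 0, "ay": 0, "az": 0, "gripper": 40}
  ]
}}

```text
time: 26.73
tool_pos: [0.4265, 0.2187, 0.3803]
tool_rot: [0.604, 0.797, -0.002, -0.001]
wrist_force: [-0.4, -0.2, -3.4]
gripper_width: 0.0578
```

Run:
```python
from h import *
o=env.get_obs(); print(o["time"],o["tool_pos"],o["wrist_force"],o["gripper_width"])
p,d=read_camera("top"); cv2.imwrite("pics/t9.png",p[130:310,220:420].repeat(4,0).repeat(4,1))
c=calibration("wrist"); p,d=read_camera("wrist"); cv2.imwrite("pics/w9.png",p)
p,d=read_camera("scene"); cv2.imwrite("pics/s9.png",p[80:280,200:450].repeat(3,0).repeat(3,1))
```

```text
26.7333 [0.42653954 0.21867749 0.38028054] [-0.43341103 -0.17854798 -3.43938864] 0.05781172912429623
```

View pics/s9.png

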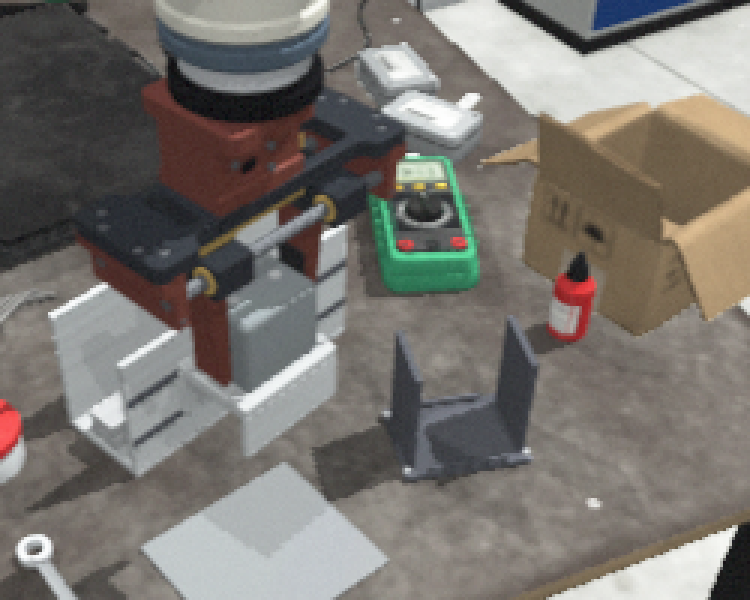

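View pics/w9.png

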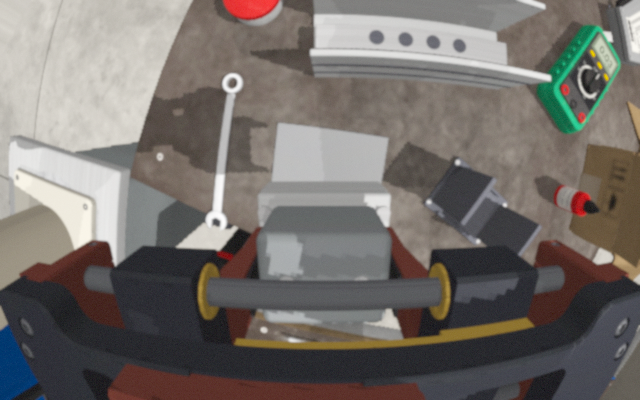

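Emit:
{"fn": "arm_command", "kwargs": {
  "deltas": [
    {"x": 0, "y": 0, "z": -0.01, "ax": 0, "ay": 0, "az": 0, "gripper": 40},
    {"x": 0, "y": 0, "z": -0.028, "ax": 0, "ay": 0, "az": 0, "gripper": 40},
    {"x": 0, "y": 0, "z": -0.048, "ax": 0, "ay": 0, "az": 0, "gripper": 40},
    {"x": 0, "y": 0, "z": -0.069, "ax": 0, "ay": 0, "az": 0, "gripper": 40},
    {"x": 0, "y": 0, "z": -0.09, "ax": 0, "ay": 0, "az": 0, "gripper": 40},
    {"x": 0, "y": 0, "z": -0.11, "ax": 0, "ay": 0, "az": 0, "gripper": 40},
    {"x": 0, "y": 0, "z": -0.126, "ax": 0, "ay": 0, "az": 0, "gripper": 40},
    {"x": 0, "y": 0, "z": -0.137, "ax": 0, "ay": 0, "az": 0, "gripper": 40},
    {"x": 0, "y": 0, "z": -0.143, "ax": 0, "ay": 0, "az": 0, "gripper": 40},
    {"x": 0, "y": 0, "z": -0.146, "ax": 0, "ay": 0, "az": 0, "gripper": 40}
  ]
}}

```text
time: 27.72
tool_pos: [0.4293, 0.2217, 0.2341]
tool_rot: [0.603, 0.797, -0.001, -0.0]
wrist_force: [-0.5, 0.2, -2.9]
gripper_width: 0.0579
```

Emit:
{"fn": "arm_command", "kwargs": {
  "deltas": [
    {"x": 0, "y": 0, "z": 0, "ax": 0, "ay": 0, "az": 0, "gripper": 40},
    {"x": 0, "y": 0, "z": 0, "ax": 0, "ay": 0, "az": 0, "gripper": 40},
    {"x": 0, "y": 0, "z": -0.0005, "ax": 0, "ay": 0, "az": 0, "gripper": 40},
    {"x": 0, "y": 0, "z": -0.001, "ax": 0, "ay": 0, "az": 0, "gripper": 40},
    {"x": 0, "y": 0, "z": -0.0015, "ax": 0, "ay": 0, "az": 0, "gripper": 40},
    {"x": 0, "y": 0, "z": -0.002, "ax": 0, "ay": 0, "az": 0, "gripper": 40},
    {"x": 0, "y": 0, "z": -0.002, "ax": 0, "ay": 0, "az": 0, "gripper": 40},
    {"x": 0, "y": 0, "z": -0.002, "ax": 0, "ay": 0, "az": 0, "gripper": 40},
    {"x": 0, "y": 0, "z": -0.002, "ax": 0, "ay": 0, "az": 0, "gripper": 40},
    {"x": 0, "y": 0, "z": -0.002, "ax": 0, "ay": 0, "az": 0, "gripper": 40}
  ]
}}

```text
time: 28.55
tool_pos: [0.4292, 0.2213, 0.2334]
tool_rot: [0.604, 0.797, 0.0, 0.0]
wrist_force: [-0.4, 0.1, -3.7]
gripper_width: 0.058
```

Emit:
{"fn": "arm_command", "kwargs": {
  "deltas": [
    {"x": 0, "y": 0, "z": -0.0004, "ax": 0, "ay": 0, "az": 0, "gripper": 40},
    {"x": 0, "y": 0, "z": -0.0008, "ax": 0, "ay": 0, "az": 0, "gripper": 40},
    {"x": 0, "y": 0, "z": -0.0012, "ax": 0, "ay": 0, "az": 0, "gripper": 40},
    {"x": 0, "y": 0, "z": -0.0016, "ax": 0, "ay": 0, "az": 0, "gripper": 40},
    {"x": 0, "y": 0, "z": -0.002, "ax": 0, "ay": 0, "az": 0, "gripper": 40},
    {"x": 0, "y": 0, "z": -0.0023, "ax": 0, "ay": 0, "az": 0, "gripper": 40},
    {"x": 0, "y": 0, "z": -0.0025, "ax": 0, "ay": 0, "az": 0, "gripper": 40},
    {"x": 0, "y": 0, "z": -0.0025, "ax": 0, "ay": 0, "az": 0, "gripper": 40},
    {"x": 0, "y": 0, "z": -0.0025, "ax": 0, "ay": 0, "az": 0, "gripper": 40},
    {"x": 0, "y": 0, "z": -0.0025, "ax": 0, "ay": 0, "az": 0, "gripper": 40}
  ]
}}

```text
time: 29.38
tool_pos: [0.4292, 0.2213, 0.2309]
tool_rot: [0.603, 0.797, 0.0, -0.0]
wrist_force: [0.3, -0.6, -2.8]
gripper_width: 0.0578
```

Emit:
{"fn": "arm_command", "kwargs": {
  "deltas": [
    {"x": 0, "y": 0, "z": -0.0003, "ax": 0, "ay": 0, "az": 0, "gripper": 40},
    {"x": 0, "y": 0, "z": -0.0006, "ax": 0, "ay": 0, "az": 0, "gripper": 40},
    {"x": 0, "y": 0, "z": -0.0008, "ax": 0, "ay": 0, "az": 0, "gripper": 40},
    {"x": 0, "y": 0, "z": -0.0008, "ax": 0, "ay": 0, "az": 0, "gripper": 40},
    {"x": 0, "y": 0, "z": -0.0008, "ax": 0, "ay": 0, "az": 0, "gripper": 40},
    {"x": 0, "y": 0, "z": -0.0008, "ax": 0, "ay": 0, "az": 0, "gripper": 40},
    {"x": 0, "y": 0, "z": -0.0008, "ax": 0, "ay": 0, "az": 0, "gripper": 40},
    {"x": 0, "y": 0, "z": -0.0008, "ax": 0, "ay": 0, "az": 0, "gripper": 40},
    {"x": 0, "y": 0, "z": -0.0008, "ax": 0, "ay": 0, "az": 0, "gripper": 40},
    {"x": 0, "y": 0, "z": -0.0008, "ax": 0, "ay": 0, "az": 0, "gripper": 40}
  ]
}}

```text
time: 30.22
tool_pos: [0.4292, 0.2214, 0.2306]
tool_rot: [0.603, 0.797, 0.0, 0.0]
wrist_force: [-1.1, -0.8, 6.0]
gripper_width: 0.0577
```

Contact with the mat. Release and retreat.

Emit:
{"fn": "arm_command", "kwargs": {
  "deltas": [
    {"x": 0, "y": 0, "z": 0, "ax": 0, "ay": 0, "az": 0, "gripper": 100},
    {"x": 0, "y": 0, "z": 0, "ax": 0, "ay": 0, "az": 0, "gripper": 100},
    {"x": 0, "y": 0, "z": 0, "ax": 0, "ay": 0, "az": 0, "gripper": 100},
    {"x": 0, "y": 0, "z": 0, "ax": 0, "ay": 0, "az": 0, "gripper": 100},
    {"x": 0, "y": 0, "z": 0, "ax": 0, "ay": 0, "az": 0, "gripper": 100},
    {"x": 0, "y": 0, "z": 0, "ax": 0, "ay": 0, "az": 0, "gripper": 100},
    {"x": 0, "y": 0, "z": 0, "ax": 0, "ay": 0, "az": 0, "gripper": 100},
    {"x": 0, "y": 0, "z": 0, "ax": 0, "ay": 0, "az": 0, "gripper": 100},
    {"x": 0, "y": 0, "z": 0, "ax": 0, "ay": 0, "az": 0, "gripper": 100},
    {"x": 0, "y": 0, "z": 0, "ax": 0, "ay": 0, "az": 0, "gripper": 100}
  ]
}}

```text
time: 31.05
tool_pos: [0.4292, 0.2213, 0.2301]
tool_rot: [0.603, 0.797, -0.0, -0.0]
wrist_force: [0.9, -0.1, -0.5]
gripper_width: 0.0879
```

Emit:
{"fn": "arm_command", "kwargs": {
  "deltas": [
    {"x": 0, "y": 0, "z": 0.006, "ax": 0, "ay": 0, "az": 0, "gripper": 100},
    {"x": 0, "y": 0, "z": 0.018, "ax": 0, "ay": 0, "az": 0, "gripper": 100},
    {"x": 0, "y": 0, "z": 0.033, "ax": 0, "ay": 0, "az": 0, "gripper": 100},
    {"x": 0, "y": 0, "z": 0.05, "ax": 0, "ay": 0, "az": 0, "gripper": 100},
    {"x": 0, "y": 0, "z": 0.07, "ax": 0, "ay": 0, "az": 0, "gripper": 100},
    {"x": 0, "y": 0, "z": 0.09, "ax": 0, "ay": 0, "az": 0, "gripper": 100},
    {"x": 0, "y": 0, "z": 0.11, "ax": 0, "ay": 0, "az": 0, "gripper": 100},
    {"x": 0, "y": 0, "z": 0.13, "ax": 0, "ay": 0, "az": 0, "gripper": 100},
    {"x": 0, "y": 0, "z": 0.145, "ax": 0, "ay": 0, "az": 0, "gripper": 100},
    {"x": 0, "y": 0, "z": 0.15, "ax": 0, "ay": 0, "az": 0, "gripper": 100}
  ]
}}

```text
time: 31.88
tool_pos: [0.4296, 0.2215, 0.3828]
tool_rot: [0.604, 0.797, 0.002, 0.001]
wrist_force: [0.0, 0.5, -0.1]
gripper_width: 0.0876
```

Emit:
{"fn": "arm_command", "kwargs": {
  "deltas": [
    {"x": 0.0, "y": 0.02, "z": 0, "ax": 0, "ay": 0, "az": 0, "gripper": 100},
    {"x": 0.0, "y": 0.05, "z": 0, "ax": 0, "ay": 0, "az": 0, "gripper": 100},
    {"x": 0.0, "y": 0.08, "z": 0, "ax": 0, "ay": 0, "az": 0, "gripper": 100},
    {"x": 0.0, "y": 0.11, "z": 0, "ax": 0, "ay": 0, "az": 0, "gripper": 100},
    {"x": 0, "y": 0.13, "z": 0, "ax": 0, "ay": 0, "az": 0, "gripper": 100},
    {"x": 0, "y": 0.15, "z": 0, "ax": 0, "ay": 0, "az": 0, "gripper": 100},
    {"x": 0, "y": 0.165, "z": 0, "ax": 0, "ay": 0, "az": 0, "gripper": 100},
    {"x": 0, "y": 0.17, "z": 0, "ax": 0, "ay": 0, "az": 0, "gripper": 100},
    {"x": 0, "y": 0.17, "z": 0, "ax": 0, "ay": 0, "az": 0, "gripper": 100},
    {"x": 0, "y": 0.17, "z": 0, "ax": 0, "ay": 0, "az": 0, "gripper": 100}
  ]
}}

```text
time: 32.72
tool_pos: [0.429, 0.3908, 0.3797]
tool_rot: [0.603, 0.797, -0.001, -0.0]
wrist_force: [-0.6, -0.8, 0.2]
gripper_width: 0.0878
```

Run:
```python
from h import *
o=env.get_obs(); print(o["time"],o["tool_pos"],o["wrist_force"],o["gripper_width"])
c=calibration("wrist"); p,d=read_camera("wrist"); cv2.imwrite("pics/w10.png",p); np.savez("w10.npz",p=p,d=d,x=c["xyz"],a=c["attitude"],K=c["K"])
p,d=read_camera("scene"); cv2.imwrite("pics/s10.png",p[80:280,200:450].repeat(3,0).repeat(3,1))
```

```text
32.7167 [0.42903661 0.39079317 0.37966689] [-0.63353035 -0.84326277  0.21939862] 0.08778995795920384
```

View pics/w10.png

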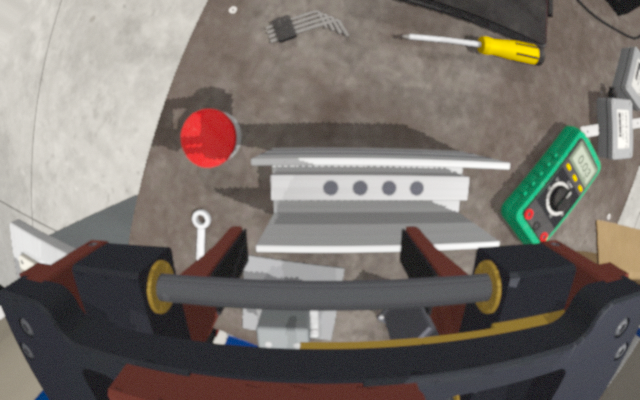

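View pics/s10.png

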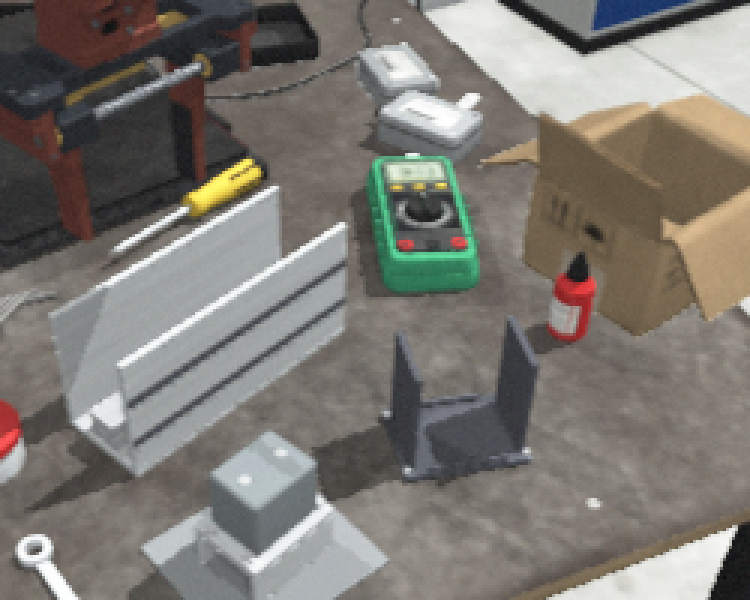

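Run:
```python
import numpy as np
from scipy.spatial.transform import Rotation as R
f=np.load("w10.npz"); d=f["d"];K=f["K"]
v,u=np.mgrid[:400,:640]; x=(u-K[0,2])/K[0,0]; y=(v-K[1,2])/K[1,1]; th=np.hypot(x,y)+1e-9
s=np.tan(th)/th
W=np.stack([x*s*d,y*s*d,d],-1)@R.from_quat(f["a"]).as_matrix().T+f["x"]
for i in (330,360,388,417): print(W[188,i].round(4),"cap z",np.median(W[185:192,i-3:i+4,2]).round(4), "rail",np.median(W[183:194,i+13:i+17,2]).round(4), np.median(W[183:194,i-16:i-12,2]).round(4))
```

```text
[0.4362 0.3908 0.032 ] cap z 0.0318 rail 0.0313 0.0315
[0.4676 0.3996 0.0312] cap z 0.0318 rail 0.0313 0.0316
[0.4968 0.4085 0.0338] cap z 0.0321 rail 0.0315 0.0315
[0.5297 0.4174 0.0308] cap z 0.0318 rail 0.0314 0.0315
```

Run:
```python
from bench import env
print(env.sign_off())
```

```text
the job is handed in; nothing more can be done
None
```

I took the sled from the dock by its y faces, stood it on the mat and let go. I then gripped it by its two end faces and drew the shoe along the rail in one 160 mm stroke at about 19 mm/s. Afterwards I stood it upright on the mat again, let go and handed the job in at about 33 s.

- **Pressure:** net vertical force at the wrist stayed between 4.6 and 5.9 N during the stroke. That puts the shoe pushed up by about 5.5 to 7 mm from the force, or about 5 to 6 mm from the height, within the 4 to 9 mm range.
- **Caps:** depth readings from the wrist camera put all four caps 0.3 to 0.7 mm above the rail beside them. That is within the camera's noise, though single pixels scattered by up to about 2 mm. The pictures also show the caps level with the rail.
- **Sled and gripper:** the last pictures show the sled upright on the mat, with the open gripper well clear and no force on the wrist beyond noise.
- **Disagreement:** the two estimates of shoe travel differ by about 1 mm. No check failed.

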